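# Fit the camera to the imaging hood at its focus band

## Task

Get the imaging hood ready for pictures: swing the clamp lever on its slanting camera port fully open, pull the black blanking plug out of the port and stand it upright in the shallow steel tray. Then take the camera from its rest, slide its lens barrel into the port until the port's mouth lies within the pale band round the barrel, let go, and swing the lever fully closed so that the camera stays clamped at that depth. Leave the foil-covered jar, the culture dish and the roll of tape where they are.

Things in the scene. Friction and masses are not known exactly. Their poses are not given: they have to be found in the camera images.
- hood: white sloping-front imaging cabinet, fixed to the bench, 170 deep (x) x 132 wide (y) x 122 high; origin at the centre of its underside, z up, -x is its low front. Its sloping face rises from the front edge (50 high) away from the user and carries the camera port, whose mouth centre is at (-51, 0, 137) mm in this frame.
- sleeve: the camera port: aluminium sleeve square on the hood's slope. Origin: centre of its open mouth; z points out along the bore, leaning 30 degrees from vertical towards the hood's front; y = the hood's y, x points up the slope. Straight bore, 35 mm diameter, 58 long, no stop: it opens into the hollow hood (100 mm free from the mouth). 45 mm outside; 54 mm collar 4 to 36 below the mouth.
- clamp_shoe (a point): middle of a sprung shoe in the bore's -y wall, 21 mm below the mouth (7 to 35), that rubs on what is in the bore. Lever open: a part slides in or out at about 5 to 15 N and, let go, stays where it is, against the +y wall, up to 1.5 mm off centre. Lever closed: a part is clamped (some 25 N to shift it), an empty bore is blocked. Axes as the sleeve's.
- clamp_lever (a joint): clamp's cam lever, hinge parallel to the bore, rad: 0 = closed, handle points midway between the sleeve's -x and -y; 1.5 (end stop) = open, midway between +x and -y. Opens anticlockwise seen from above the mouth; stays where left; stiff, about 3 to 5 N at the handle. Handle: flat black bar 12 mm thick, 18 high along the bore (11 to 29 below the mouth), reaching from 10 to 87 mm from the hinge.
- clamp_lever_hinge (a point): point on the lever's hinge axis at mid height of the handle: at (0, -41, -20) mm in the sleeve's frame; axes as the sleeve's.
- lever_tip (a point): point inside the lever's handle near its free end, 80 mm from the hinge axis, mid height.
- plug: black blanking plug, at first clamped in the port, 85 mm long: origin at the centre of its foot, z along its axis to the knob. 0 to 40: stopper of 32 mm diameter (tapering to 24 over the first 8); 40 to 46: flange of 48 mm that rests on the port's mouth; then a neck of 18 and a round knob of 23 mm diameter from 55 to 85. 0.07 kg.
- plug_knob (a point): centre of the plug's knob on its axis, 69 mm above the foot.
- camera: camera, 171 mm long, at first standing upright, lens down, in its rest: origin at the centre of the lens end, z along its axis to the back. Dark barrel, 32 mm diameter, 0 to 103 (tapering to 24 over the first 8), pale band from 71 to 79; ring of 41 mm from 103 to 115; square grey housing 48 x 48 from 115 to 171, sides along x and y. About 0.24 kg. Any turn about its own axis will do.
- focus_band (a point): centre of the pale 8 mm band, on the barrel's axis, 75 mm from the lens end; fitted right it lies at the centre of the port's mouth, within 4 mm.
- camera_rest: round grey foot with a rubber base, fixed to the bench, 94 mm diameter at the base, 54 at the top, 50 high; upright bore of 35 mm diameter, floor at 8 mm, in which the camera stands. Origin at the centre of its underside.
- tray: shallow steel tray, 90 (x) x 130 (y) x 18 high, floor and walls 2.5 mm, flat floor; origin at the centre of its underside, loose on the bench, 0.15 kg.
- jar: small jar under crumpled foil, 50 x 49 x 48 high, leave alone; origin at the centre of its underside.
- culture_dish: closed culture dish, 91 diameter x 16 high, leave alone; origin at the centre of its underside.
- tape: roll of black tape lying flat, 53 diameter x 19 high, leave alone; origin at the centre of its underside.

How it is judged:
By the outcome, as a careful person would: the job done as asked, in the order asked, and still so for the second after the job is handed in, with the robot touching nothing.
It also fails if it takes over 72 s, if anything falls off the work surface, if the arm or the gripper's body presses on something with over 40 N, if the wrist force passes 120 N, or if a joint passes its speed limit or range.

## Robot

A 7-joint arm with a two-finger parallel gripper is mounted at the origin on a cart in front of the work surface, level with it; the furniture and walls round the work are solid. World frame = base frame: x ahead of the robot, y to its left, z up, the work surface at z = 0. Lengths are in m, angles in degrees, forces in N, time in s.
With the tool pointing down it reaches from about 0.425 to 0.975 m from the base axis. Payload 16.7 kg.
Tool frame: the origin (TCP) lies midway between the tips of the shut fingers; the grasp point (between the pads) lies 19 mm behind it; z points along the fingers, y is the direction in which the jaws open and shut (so a half turn about z gives the same grasp; the last joint's range is limited). The gripper opens to 85 mm and grips with 20 to 120 N. Pads are 22 mm wide; open, the fingers measure 114 mm over their backs; the gripper's body (76 mm by 85 mm) begins 54 mm behind the grasp point. The pads swing forward as they close: fully open they stand 13 mm farther back than shut.
Start: joints at [64.544, 24.414, 4.234, 92.017, -1.954, 63.644, -3.845], TCP at [0.196, -0.646, 0.193] pointing down, gripper open.
Joint ranges: [-163.25, 163.25], [-28.42, 122.38], [-70.27, 78.77], [12.13, 141.07], [-58.53, 238.53], [9.26, 117.41], [-156.51, 156.51]. Speed limits (degrees/s): [108.29, 108.29, 136.94, 136.94, 172.46, 172.46, 172.46].

## Interface

Orientations are given as a 3x3 rotation matrix whose columns are the frame's x, y, z axes.
In Python, from bench import reach, line_to, movej, grip, pause, solve_ik, get_image, camera_params, Unreachable, finish_job, current_clock, current_qpos, current_joint_velocities, current_effort, current_eef_pos, current_ee_rot, current_ft_force, current_wrist_torque, current_width gives the robot as it stands. Calls block until the motion is done:
- reach(position, orientation): joint-space move of the TCP to a pose.
- line_to(position, rot=None, feed=0.15): straight line of the TCP; rot=None keeps the orientation; feed is the mean speed in m/s.
- movej(angles): joint-space move.
- grip(opening, grasp_force=None): finger opening in m; grasp_force is the grip in N (None keeps the last); returns when the fingers have stopped.
- pause(seconds).
- solve_ik(position, orientation): joint angles nearest the present ones, or None.
- get_image(name): name is "scene" or "side" or "wrist"; returns the picture (384x512x3 uint8, red, green, blue); there is no depth.
- camera_params(name): a dict with "fx", "fy", "cx", "cy" (pixels), "R" (3x3) and "t" (3): a world point X has camera coordinates R X + t. Camera axes: x right, y down, z forward; pixel columns grow to the right and rows downward; lengths in m; the calibration is good to about 2 mm. A picture is of the moment at which its call begins: read the wrist's pose just before it. camera_params takes no time and is no camera call; for the wrist camera it gives the pose at the moment of the call.
A pose or a line that the arm cannot do raises Unreachable and nothing moves.
- finish_job(): hands the job in, once; it reports no verdict.
Readings, each from a call of its own:
- current_clock(): time.
- current_qpos(): joint angles.
- current_joint_velocities(): joint speeds.
- current_effort(): joint torques, N m.
- current_eef_pos(): TCP position.
- current_ee_rot(): TCP orientation.
- current_ft_force(): force on the tool from outside, world axes, zero at the start.
- current_wrist_torque(): the same for the moment, N m.
- current_width(): finger opening in m.
Only numpy, scipy, OpenCV 4.12 (cv2) and the standard library are available. Lean on these libraries where they do the work, as an engineer would, in place of code of your own. Each camera call takes 0.05 s, during which the arm holds its last target.

## Working session

There is one attempt and no reset: what is moved stays moved. The work goes in short steps, each a Python script; the robot and the scene stay as the last script left them, time stands still between calls to the robot, and variables do not carry over. Pictures are saved under pics/ and viewed, and the job is handed in when it is done.

```bash
ls; mkdir -p pics; python3 - <<'E'
from bench import *
import cv2
for n in("scene","side","wrist"):
    p=camera_params(n); im=get_image(n); cv2.imwrite(f"pics/{n}0.png",im[:,:,::-1]); print(n,p)
print(current_clock(),current_eef_pos(),current_ee_rot(),current_width())
E
```

```text
pics
scene {'fx': 351.7816418495089, 'fy': 351.7816418495089, 'cx': 252.53177524610868, 'cy': 191.80292009232696, 'R': array([[-0.79539112, -0.60589235, -0.01573012],
       [-0.44292772,  0.59878181, -0.66728958],
       [ 0.41372456, -0.5237889 , -0.74463225]]), 't': array([0.3086146 , 0.40300143, 0.7197815 ])}
side {'fx': 372.87446015116257, 'fy': 372.87446015116257, 'cx': 248.2211906325699, 'cy': 186.01387545898774, 'R': array([[ 0.99983418, -0.01225769,  0.0134671 ],
       [ 0.00139141, -0.68594813, -0.72764911],
       [ 0.01815703,  0.72754719, -0.68581733]]), 't': array([-0.51502496, -0.03061991,  1.14086933])}
wrist {'fx': 279.1453322480058, 'fy': 279.1453322480058, 'cx': 254.97928810311393, 'cy': 189.7624731023521, 'R': array([[ 0.28967892, -0.95712334, -0.00101546],
       [-0.90593713, -0.27452911,  0.32235335],
       [-0.30881069, -0.09245902, -0.94661887]]), 't': array([-0.67523298, -0.04117209,  0.38185425])}
0.15 [ 0.1959589  -0.64558717  0.19289302] [[ 9.56882986e-01  2.90473420e-01 -3.79745889e-04]
 [ 2.90473647e-01 -9.56882598e-01  8.68837852e-04]
 [-1.10997931e-04 -9.41682331e-04 -9.99999550e-01]] 0.08569938230970933
```

View pics/scene0.png

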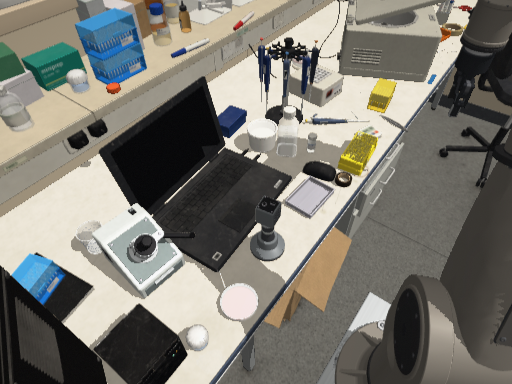

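View pics/side0.png

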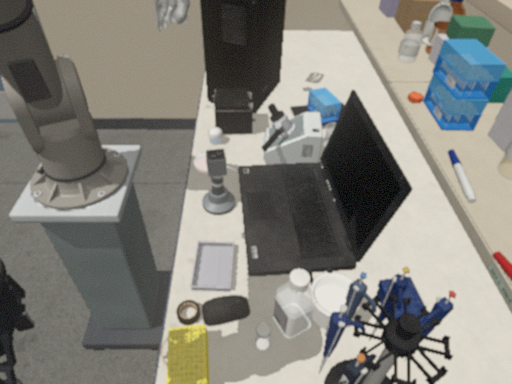

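View pics/wrist0.png

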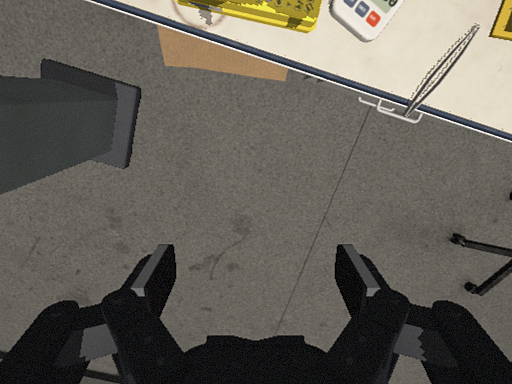

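Scene view: hood around (145,250), camera in its rest (267,225), tray (309,196), dish (239,302), jar (197,337), tape (343,180). I'll enlarge the relevant areas.

```bash
cat > h.py <<'E'
import numpy as np, cv2
from bench import *
def ray(p,u,v):
    d=np.array([(u-p['cx'])/p['fx'],(v-p['cy'])/p['fy'],1.0]); R=np.array(p['R']); 
    return -R.T@np.array(p['t']), R.T@d/np.linalg.norm(d)
def onz(p,u,v,z):
    o,d=ray(p,u,v); return o+d*(z-o[2])/d[2]
def proj(p,X):
    c=np.array(p['R'])@np.asarray(X)+p['t']; return np.array([p['fx']*c[0]/c[2]+p['cx'],p['fy']*c[1]/c[2]+p['cy']])
def tri(p1,a,p2,b):
    o1,d1=ray(p1,*a);o2,d2=ray(p2,*b)
    A=np.stack([d1,-d2],1); s=np.linalg.lstsq(A,o2-o1,rcond=None)[0]
    x,y=o1+s[0]*d1,o2+s[1]*d2
    return (x+y)/2, np.linalg.norm(x-y)
def shot(n,name,crop=None,k=1):
    p=camera_params(n); im=get_image(n)
    cv2.imwrite(f"pics/{name}_raw.png",im[:,:,::-1])
    return p,im
def crop(src,name,x0,y0,x1,y1,k):
    im=cv2.imread(f"pics/{src}.png")[y0:y1,x0:x1]
    cv2.imwrite(f"pics/{name}.png",cv2.resize(im,None,fx=k,fy=k,interpolation=cv2.INTER_CUBIC))
E
python3 - <<'E'
from h import *
crop("scene0","sc_hood",70,180,220,300,5)
crop("scene0","sc_cam",210,160,370,280,5)
crop("side0","si_a",180,80,340,200,5)
crop("side0","si_b",160,140,320,260,5)
for n in("scene","side"):
    p=camera_params(n); print(n,-p['R'].T@p['t'])
p=camera_params("scene"); q=camera_params("side")
print("rest base",onz(p,267,248,0),onz(q,219,204,0)); print("tray",onz(p,309,196,0.0),onz(q,215,266,0))
print("dish",onz(p,239,302,.016)); print("jar",onz(p,197,337,.024)); print("tape",onz(p,343,180,.015))
E
```

```text
scene [0.12617853 0.32269086 0.80974572]
side [ 0.49426736 -0.85735296  0.7670833 ]
rest base [ 0.42108746 -0.10795464  0.        ] [ 0.43037998 -0.11848048  0.        ]
tray [ 4.27252925e-01 -3.35623479e-01  1.11022302e-16] [ 0.43001106 -0.32829172  0.        ]
dish [0.38067081 0.06208549 0.016     ]
jar [0.40143395 0.1829285  0.024     ]
tape [ 0.37132864 -0.44295706  0.015     ]
```

View pics/sc_hood.png

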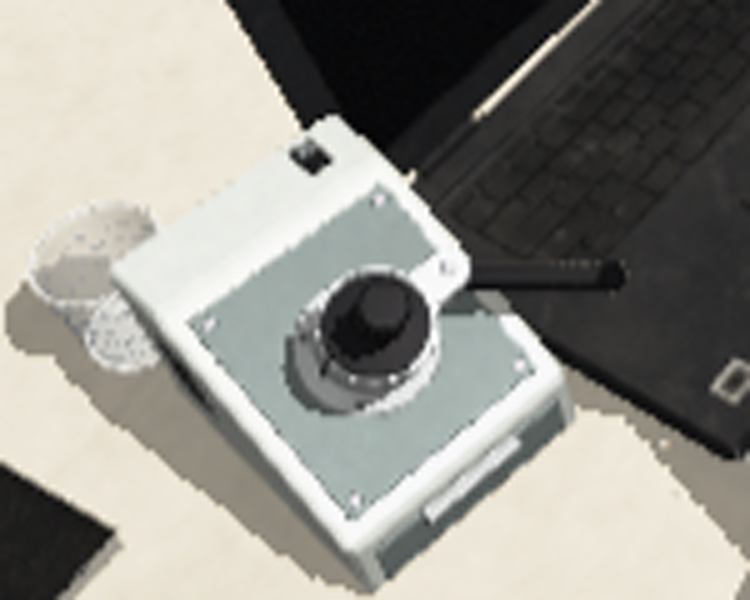

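View pics/sc_cam.png

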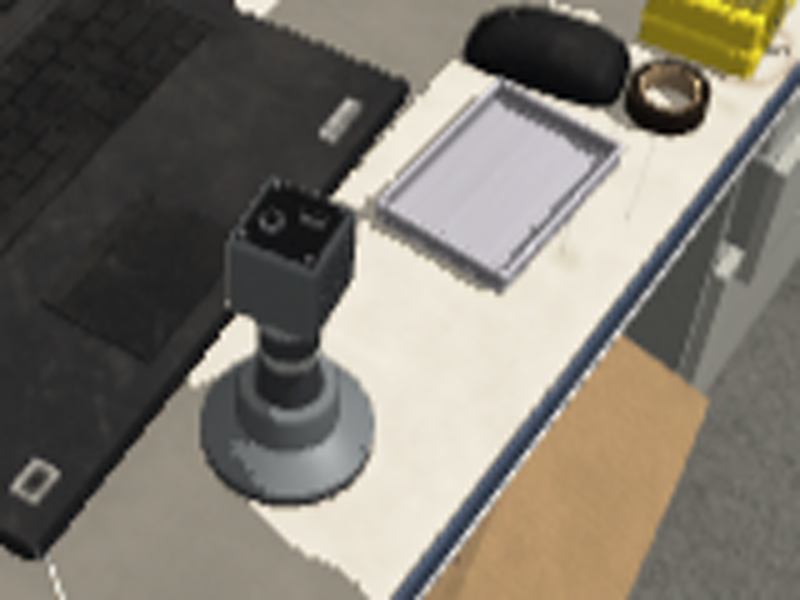

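View pics/si_a.png

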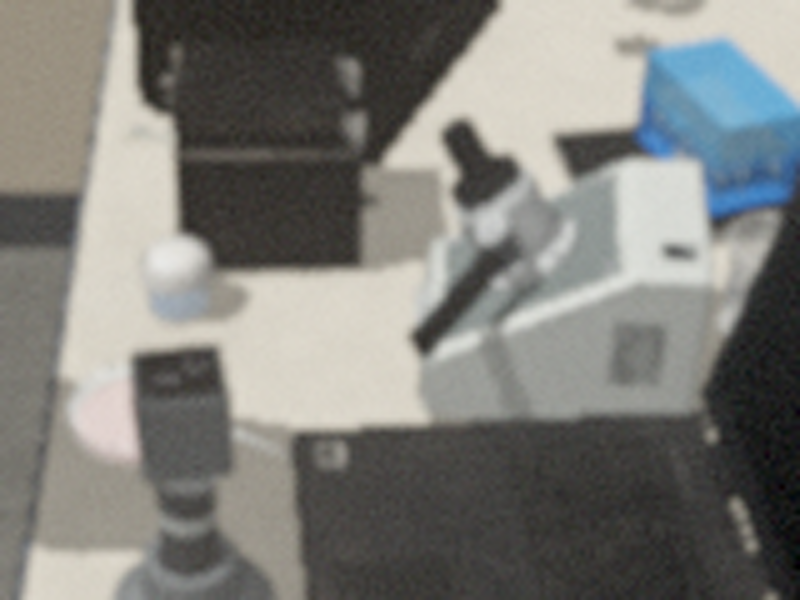

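View pics/si_b.png

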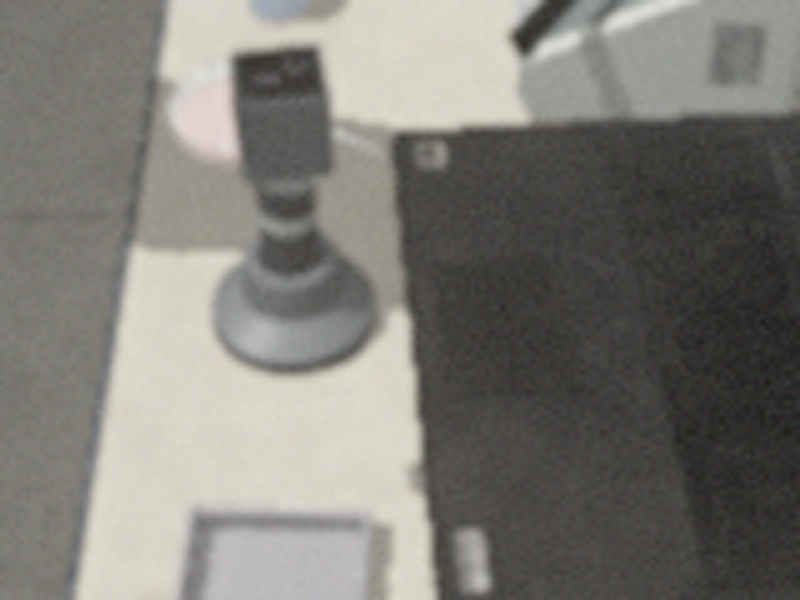

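```bash
python3 - <<'E'
from h import *
p=camera_params("scene"); q=camera_params("side")
S=lambda x,y:(x/5+70,y/5+180); T=lambda x,y:(x/5+180,y/5+80)
print("knob",tri(p,S(383,300),q,T(466,150)))
print("knobtop",tri(p,S(388,290),q,T(458,128)))
print("flange",tri(p,S(376,325),q,T(488,185)))
fl=onz(p,*S(350,535),.05);fr=onz(p,*S(572,385),.05);br=onz(p,*S(335,118),.122);bl=onz(p,*S(115,268),.122)
for a in(fl,fr,br,bl):print(a)
c=(fl+fr+br+bl)/4;print(c,np.linalg.norm((fl-fr)[:2]),np.linalg.norm((fl-bl)[:2]))
for a,b in((fr,br),(fl,bl)):
  d=b-a;print(np.degrees(np.arctan2(d[1],d[0])))
for a,b in((fr,fl),(br,bl)):
  d=b-a;print(np.degrees(np.arctan2(d[1],d[0]))-90)
f2=onz(q,*T(420,365),.05);b2=onz(q,*T(708,285),.122)
print(f2,b2)
print("levertip",tri(p,S(610,275),q,T(425,340)))
# camera
C=lambda x,y:(x/5+210,y/5+160); D=lambda x,y:(x/5+160,y/5+140)
print("camtop",tri(p,C(298,222),q,D(277,65)))
tc=[onz(p,*C(*a),.179) for a in((280,180),(355,207),(312,270),(228,240))]
print("cam top corners",tc,np.mean(tc,0))
tq=[onz(q,*D(*a),.179) for a in((235,58),(318,48),(328,92),(237,98))]
print(tq,np.mean(tq,0))
tt=[onz(p,*C(*a),.018) for a in((500,82),(620,150),(502,285),(378,207))]
print("tray",tt,np.mean(tt,0))
tt=[onz(q,*D(*a),.018) for a in((195,510),(370,515))]
print("tray",tt)
E
```

```text
knob (array([0.58940411, 0.12043896, 0.16113262]), np.float64(0.0015143762481095978))
knobtop (array([0.58272113, 0.12022363, 0.17565492]), np.float64(0.003897521903685129))
flange (array([0.60328555, 0.12312875, 0.13351163]), np.float64(0.005087644879409375))
[0.57888315 0.18403888 0.05      ]
[0.55263665 0.0632535  0.05      ]
[0.7220693  0.04760657 0.122     ]
[0.73395118 0.17291757 0.122     ]
[0.64688507 0.11695413 0.086     ] 0.12360414916085716 0.155466328523562
-5.276242150389851
-4.102167091716497
-12.259702741595078
-5.416541656629391
[0.56396737 0.05255428 0.05      ] [0.73004062 0.03783186 0.122     ]
levertip (array([0.56152716, 0.02135256, 0.09176142]), np.float64(0.005191813699048335))
camtop (array([ 0.42480634, -0.11324281,  0.17850385]), np.float64(0.0073321731680864605))
cam top corners [array([ 0.44271536, -0.12938674,  0.179     ]), array([ 0.40458568, -0.13666846,  0.179     ]), array([ 0.39914041, -0.09391628,  0.179     ]), array([ 0.44045073, -0.08520601,  0.179     ])] [ 0.42172304 -0.11129437  0.179     ]
[array([ 0.40654749, -0.10610439,  0.179     ]), array([ 0.44841763, -0.09761697,  0.179     ]), array([ 0.45467158, -0.13325664,  0.179     ]), array([ 0.40971936, -0.13816111,  0.179     ])] [ 0.42983902 -0.11878478  0.179     ]
tray [array([ 0.46050605, -0.39296957,  0.018     ]), array([ 0.37256241, -0.38648428,  0.018     ]), array([ 0.37630224, -0.25549056,  0.018     ]), array([ 0.46478197, -0.26197349,  0.018     ])] [ 0.41853817 -0.32422948  0.018     ]
tray [array([ 0.38746112, -0.26871627,  0.018     ]), array([ 0.47570472, -0.27203212,  0.018     ])]
```

```bash
cat >> h.py <<'E'
def axes(zdir, ydir):
    z=np.array(zdir,float);z/=np.linalg.norm(z)
    y=np.array(ydir,float);y-=z*(y@z);y/=np.linalg.norm(y)
    return np.stack([np.cross(y,z),y,z],1)
E
python3 - <<'E'
from h import *
p=camera_params("wrist");R=current_ee_rot();t=current_eef_pos()
c=-p['R'].T@p['t']
print("cam in tool",R.T@(c-t)); print("cam axes in tool",(p['R']@R))
yaw=np.radians(-5)
Rz=np.array([[np.cos(yaw),-np.sin(yaw),0],[np.sin(yaw),np.cos(yaw),0],[0,0,1]])
bz=Rz@np.array([-.5,0,.866])
M=np.array([.60,.122,.137])
for a in range(0,360,30):
    y=Rz@np.array([np.sin(np.radians(a))*.866,np.cos(np.radians(a)),np.sin(np.radians(a))*.5])
    Rt=axes(-bz,y)
    out=[]
    for h in(.05,.12,.2): 
        s=solve_ik(M+bz*h,Rt); out.append(None if s is None else np.round(s).astype(int).tolist())
    s=solve_ik([.425,-.115,.25],axes([0,0,-1],[np.sin(np.radians(a)),np.cos(np.radians(a)),0]))
    print(a,out,None if s is None else np.round(s).astype(int).tolist())
E
```

```text
cam in tool [ 0.08355207  0.00087101 -0.18126892]
cam axes in tool [[-8.33970929e-04  9.99999648e-01 -9.66689330e-05]
 [-9.46660244e-01 -8.20637273e-04 -3.22232384e-01]
 [-3.22232350e-01 -1.77219805e-04  9.46660595e-01]]
0 [[17, 8, -49, 126, 47, 32, 18], [0, -3, -30, 126, 28, 35, 34], [31, -15, -54, 122, 3, 40, 58]] [43, 1, -36, 115, 1, 65, 97]
30 [[29, 11, -61, 125, 51, 34, -15], [21, -2, -50, 125, 27, 34, 6], [40, -18, -59, 122, -3, 40, 35]] [41, 1, -34, 115, 0, 65, 67]
60 [[17, 8, -49, 126, 47, 32, -42], [30, -2, -59, 124, 27, 34, -23], [46, -20, -62, 122, -8, 40, 10]] [39, 1, -32, 115, 0, 65, 37]
90 [[8, 7, -38, 126, 44, 30, -70], [21, -2, -50, 125, 27, 34, -54], [50, -22, -64, 122, -13, 40, -15]] [36, 0, -29, 115, 0, 65, 7]
120 [[-23, 4, -6, 128, 38, 28, -95], [38, -2, -66, 124, 26, 34, -82], [53, -24, -66, 122, -18, 41, -40]] [33, 0, -26, 115, 0, 65, -23]
150 [[32, 12, -65, 125, 53, 36, -136], [35, -2, -63, 124, 26, 34, -113], [56, -26, -66, 122, -21, 41, -67]] [30, 0, -23, 115, 0, 65, -53]
180 [[-75, 4, 49, 130, 31, 25, -147], [35, -2, -63, 124, 26, 34, -143], [57, -26, -66, 122, -23, 41, -95]] [27, 0, -20, 115, 0, 65, -83]
210 [[-98, 10, 78, 130, 9, 21, -156], None, [57, -26, -66, 122, -22, 41, -125]] [24, 0, -17, 116, 0, 65, -113]
240 [[26, 10, -59, 125, 50, 34, 136], [-79, -10, 44, 129, 41, 41, 143], [59, -28, -67, 122, -26, 42, -152]] [22, 0, -15, 116, 0, 65, -143]
270 [[26, 10, -59, 125, 50, 34, 106], [-58, -6, 25, 128, 35, 38, 118], [-53, -14, 14, 125, 32, 50, 120]] None
300 [[26, 10, -59, 125, 50, 34, 76], [-25, -4, -6, 127, 30, 36, 92], [-28, -12, -6, 124, 25, 46, 96]] [-61, -11, 62, 119, 11, 67, 146]
330 [[17, 8, -49, 126, 47, 32, 48], [-3, -3, -28, 126, 28, 35, 64], [-2, -11, -28, 123, 17, 43, 74]] [-51, -7, 55, 119, 6, 66, 121]
```

```bash
python3 - <<'E'
from h import *
# x_tool=+y world => y_tool = z cross x = (0,0,-1)x(0,1,0) = (1,0,0)
R=axes([0,0,-1],[1,0,0]); print(R)
print(solve_ik([.45,-.13,.30],R))
reach([.45,-.13,.30],R)
print(current_clock(),current_qpos(),current_eef_pos())
p,im=shot("wrist","w1"); np.save("w1.npy",p,allow_pickle=True)
E
cp pics/w1_raw.png pics/w1.png
```

```text
[[-0.  1.  0.]
 [ 1.  0.  0.]
 [ 0.  0. -1.]]
[ 35.87000303   1.20526349 -27.72349899 107.91695927   0.59290851
  71.0170476    7.95885295]
2.25 [ 35.92483765   1.25512436 -27.65662103 107.90761065   0.59811652
  71.01212829   7.95484071] [ 0.44987529 -0.13103273  0.29968768]
```

View pics/w1.png

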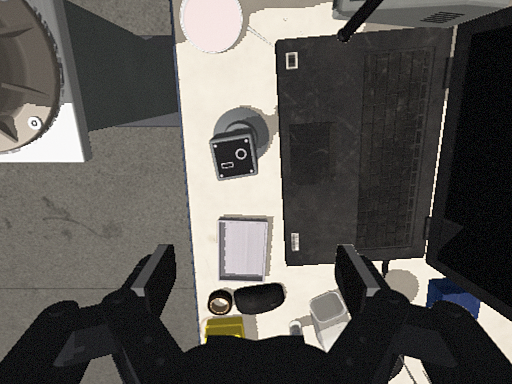

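Wrist view: camera top around (235,157), tray (243,248), dish (212,22), lever tip (344,38). I'll enlarge it to read the corners.

```bash
python3 - <<'E'
from h import *
crop("w1","w1a",200,100,280,180,7)
crop("w1","w1b",205,205,285,285,7)
E
```

```text
(no output)
```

View pics/w1a.png

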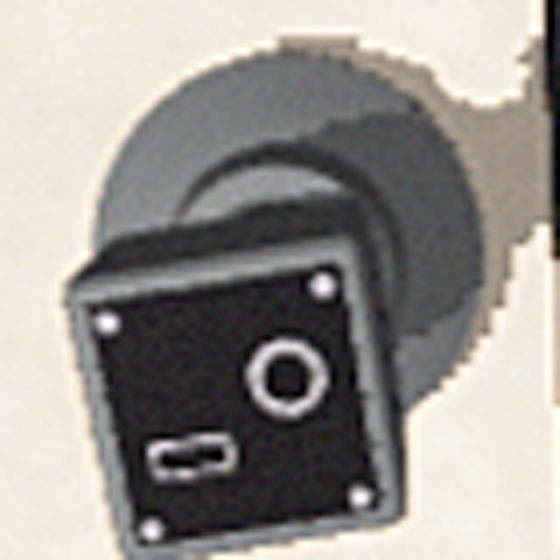

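View pics/w1b.png

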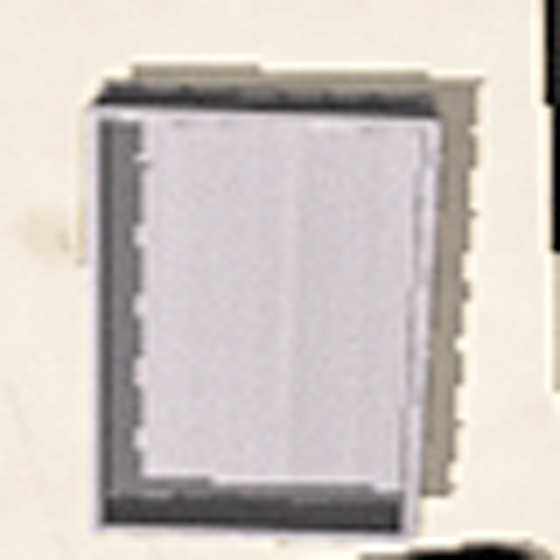

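```bash
python3 - <<'E'
from h import *
p=np.load("w1.npy",allow_pickle=True).item()
A=lambda x,y:((x+.5)/7-.5+200,(y+.5)/7-.5+100); B=lambda x,y:((x+.5)/7-.5+205,(y+.5)/7-.5+205)
c=[onz(p,*A(*a),.179) for a in((107,322),(323,287),(360,496),(152,530))]
print("camtop",np.mean(c,0)); 
for i in range(4):
    d=c[(i+1)%4]-c[i]; print(np.linalg.norm(d),np.degrees(np.arctan2(d[1],d[0])))
print("rest",onz(p,*A(289,240),0.0),onz(p,*A(95,240),0.0),onz(p,*A(483,240),0.0),onz(p,*A(289,50),0))
t=[onz(p,*B(*a),.018) for a in((95,108),(440,115),(410,530),(98,528))]
print("tray",t,np.mean(t,0))
print("tip",onz(p,344,38,.09))
E
```

```text
camtop [ 0.42660491 -0.11481705  0.179     ]
0.0339557889743445 8.9865525179717
0.03368271189415423 -80.69491542425118
0.033869901578161436 -170.60109201086635
0.0339270562348438 99.44932128612811
rest [ 0.42644454 -0.11176077  0.        ] [ 0.37921419 -0.11161974  0.        ] [ 0.47367228 -0.11190178  0.        ] [ 0.42730188 -0.06739527  0.        ]
tray [array([ 0.38303834, -0.2642541 ,  0.018     ]), array([ 0.47272421, -0.26651118,  0.018     ]), array([ 0.46573853, -0.3947161 ,  0.018     ]), array([ 0.37798161, -0.39380139,  0.018     ])] [ 0.42487067 -0.32982069  0.018     ]
tip [0.56207428 0.01799297 0.09      ]
```

```bash
python3 - <<'E'
from h import *
yaw=np.radians(-5)
Rz=np.array([[np.cos(yaw),-np.sin(yaw),0],[np.sin(yaw),np.cos(yaw),0],[0,0,1]])
bz=Rz@np.array([-.5,0,.866]); bx=Rz@np.array([.866,0,.5])
R=axes(-bz,bx); M=np.array([.60,.115,.137])
print(solve_ik(M+bz*.17-bx*.0,R))
reach(M+bz*.17,R)
print(current_clock(),current_qpos(),current_eef_pos())
p,im=shot("wrist","w2"); np.save("w2.npy",p,allow_pickle=True)
crop("w2_raw","w2a",160,60,360,210,4)
E
cp pics/w2_raw.png pics/w2.png
```

```text
[ 38.36961445 -12.24132519 -60.2573457  123.30216782   5.66644089
  36.2983969  -32.62118282]
3.3083 [ 38.39438017 -12.1981265  -60.1226485  123.25506613   5.66789214
  36.36987593 -32.54288925] [0.51574123 0.12098584 0.28448785]
```

View pics/w2.png

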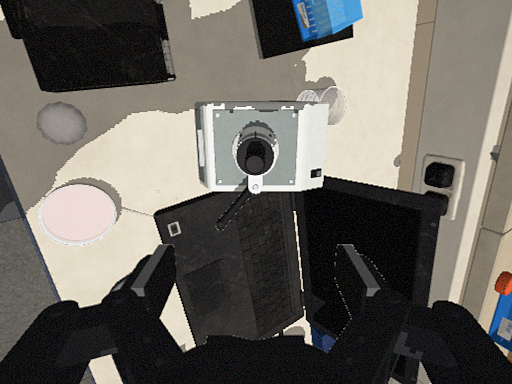

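View pics/w2a.png

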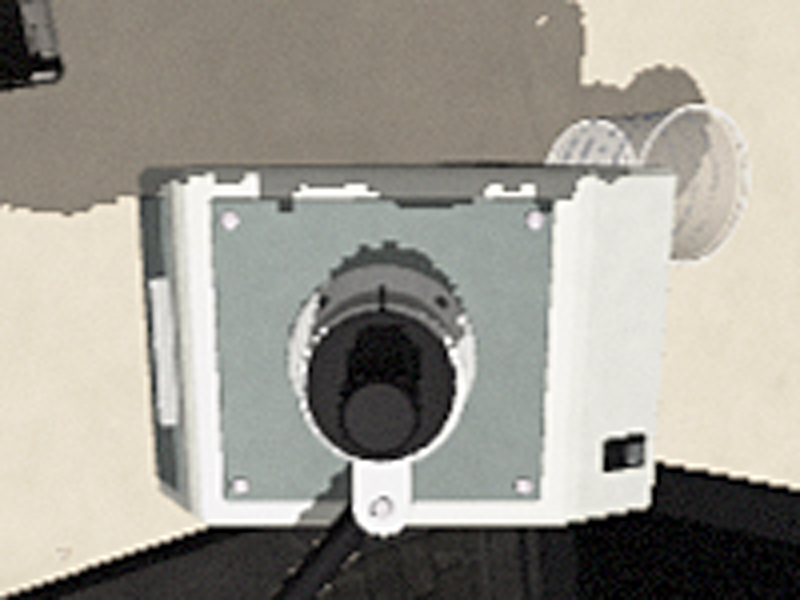

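```bash
cat >> h.py <<'E'
def frame(yaw):
    Rz=np.array([[np.cos(yaw),-np.sin(yaw),0],[np.sin(yaw),np.cos(yaw),0],[0,0,1]])
    s,c=.5,np.sqrt(.75)
    return Rz@np.array([[c,0,-s],[0,1,0],[s,0,c]])   # columns bx,by,bz
def onplane(p,u,v,P,n):
    o,d=ray(p,u,v); return o+d*((P-o)@n)/(d@n)
E
python3 - <<'E'
from h import *
p=np.load("w2.npy",allow_pickle=True).item()
A=lambda x,y:((x+.5)/4-.5+160,(y+.5)/4-.5+60)
yaw=np.radians(-5)
# hood-fixed plane: mouth height .137 known -> vertical known
for it in range(6):
    F=frame(yaw); bx,by,bz=F.T
    M0=np.array([0,0,.137])
    # flange centre ray: find point whose z = .137+.006*cos30
    fc=onz(p,*A(381.5,386),.137+.006*bz[2]); M=fc-.006*bz
    P=M-.0584*bz
    s=[onplane(p,*A(*a),P,bz) for a in((230,220),(535,220),(239,486),(524,486))]
    l=[F.T@(x-M) for x in s]
    d1=s[1]-s[0];d2=s[3]-s[2];d=d1+d2
    yaw=np.arctan2(d[1],d[0]); 
    print(np.degrees(yaw),M,np.degrees([np.arctan2(x[1],x[0]) for x in(d1,d2)]))
print(np.round(np.array(l)*1000,1))
for nm,px,h in(("knobtop",(380,414),.045),("hinge",(381,507),-.009),("hinge11",(381,507),-.004)):
    print(nm,np.round(F.T@(onplane(p,*A(*px),M+h*bz,bz)-M)*1000,1))
fw=[F.T@(onplane(p,*A(*a),M+.006*bz,bz)-M)*1000 for a in((306,386),(457,386),(381,462))];print(np.round(fw,1))
top=[onz(p,*A(*a),.122) for a in((676,172),(655,508),(583,172),(568,520))];print(top)
print("tip",F.T@(onplane(p,220,227,M-.02*bz,bz)-M)*1000)
E
```

```text
-5.134842162887708 [0.60250218 0.12244563 0.137     ] [-5.13847874 -5.13124088]
-5.13482837322573 [0.60250155 0.1224386  0.137     ] [-5.13847325 -5.13121785]
-5.134828373120367 [0.60250155 0.1224386  0.137     ] [-5.13847325 -5.13121785]
-5.134828373120348 [0.60250155 0.1224386  0.137     ] [-5.13847325 -5.13121785]
-5.134828373120348 [0.60250155 0.1224386  0.137     ] [-5.13847325 -5.13121785]
-5.134828373120348 [0.60250155 0.1224386  0.137     ] [-5.13847325 -5.13121785]
[[-53.9  46.2 -58.4]
 [ 54.5  46.2 -58.4]
 [-54.7 -52.6 -58.4]
 [ 54.7 -52.6 -58.4]]
knobtop [-0.4  0.3 45. ]
hinge [ -0.2 -44.9  -9. ]
hinge11 [ -0.2 -43.3  -4. ]
[[-23.7  -0.    6. ]
 [ 23.7   0.    6. ]
 [ -0.2 -24.8   6. ]]
[array([0.74168886, 0.17214322, 0.122     ]), array([0.73340577, 0.04122629, 0.122     ]), array([0.69790257, 0.176654  , 0.122     ]), array([0.68848866, 0.04780355, 0.122     ])]
tip [ -51.60308986 -111.51387305  -20.        ]
```

```bash
cat >> h.py <<'E'
YAW=np.radians(-5.135); F=frame(YAW); bx,by,bz=F.T
M=np.array([0.6025,0.1224,.137])-.0025*by
def lev(th,r,d,jaw=1,side=0.):
    """tool pose at lever angle th(rad 0 closed..1.5 open), radius r, TCP d below mouth"""
    a=np.radians(225)+th
    u=np.cos(a)*bx+np.sin(a)*by; n=-np.sin(a)*bx+np.cos(a)*by
    return M-.041*by+r*u+side*n-d*bz, axes(-bz,jaw*n)
E
python3 - <<'E'
from h import *
for jaw in(1,-1):
  for th in(0,.75,1.5,1.6):
    for d in(-.04,.031):
        s=solve_ik(*lev(th,.072,d,jaw)); print(jaw,th,d,None if s is None else np.round(s).astype(int))
E
```

```text
1 0 -0.04 [ -23    1    4  137   40   19 -105]
1 0 0.031 [  29   17  -51  134   78   25 -138]
1 0.75 -0.04 [ 46   8 -62 129  43  24 -57]
1 0.75 0.031 [ 16  14 -31 129  60  18 -74]
1 1.5 -0.04 [ 40  11 -58 123  42  29 -12]
1 1.5 0.031 [ 34  21 -54 122  62  29 -30]
1 1.6 -0.04 [ 40  11 -59 122  43  30  -7]
1 1.6 0.031 [ 35  22 -56 121  63  31 -24]
-1 0 -0.04 [ 25   4 -44 135  45  20  72]
-1 0 0.031 [ 29  17 -50 134  78  25  42]
-1 0.75 -0.04 [ 28   5 -42 130  36  22 129]
-1 0.75 0.031 [ 34  18 -51 128  68  25 100]
-1 1.5 -0.04 [ -82   11   77  128  -13   21 -141]
-1 1.5 0.031 [ -54   18   49  126  -28   14 -129]
-1 1.6 -0.04 [ -73    7   65  127    4   21 -152]
-1 1.6 0.031 [ -54   18   49  126  -27   14 -124]
```

```bash
python3 - <<'E'
from h import *
pr=lambda:print(round(current_clock(),2),np.round(current_qpos()).astype(int),np.round(current_ft_force(),1),np.round(F.T@(current_eef_pos()-M)*1000,1))
pr(); reach(*lev(0,.072,-.02)); grip(.03); pr()
p,im=shot("wrist","w3")
p,im=shot("scene","s3"); crop("s3_raw","s3",70,180,230,300,5)
line_to(lev(0,.072,.031)[0],feed=.08); pr()
E
```

```text
3.36 [ 38 -12 -60 123   6  36 -33] [-0.8  0.7  0.5] [ -0.9  -6.7 170.8]
5.72 [ -33    3   15  138   43   15 -108] [-0.9 -0.1 -0.5] [-50.9 -92.   20. ]
6.61 [ -27   11   11  137   65    9 -129] [ 0.9 -0.2 -0.9] [-51.  -92.3 -31.1]
```

View pics/w3_raw.png

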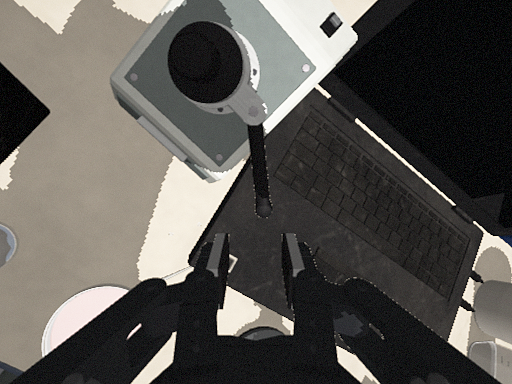

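View pics/s3.png

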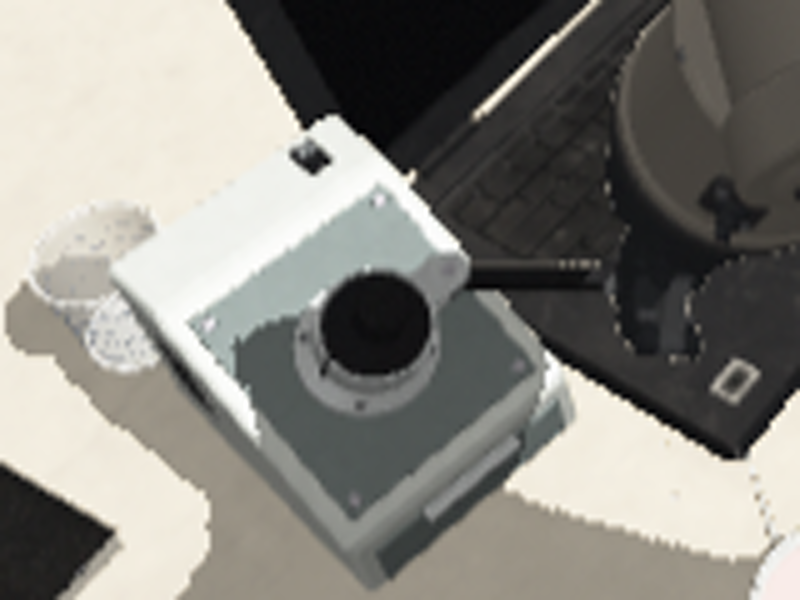

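```bash
python3 - <<'E'
from h import *
pos,R=lev(0,.072,-.02)
ct=np.array([.08355,.00087,-.18127]); C=np.array([[-8.34e-4,1,-1e-4],[-.94666,-8.2e-4,-.32223],[-.32223,-1.8e-4,.94666]])
p2=dict(camera_params("wrist")); Rc=C@R.T; c=pos+R@ct; p2['R']=Rc;p2['t']=-Rc@c
for nm,px,h in(("tip top",(264,207),-.011),("tip mid",(264,212),-.02),("hinge",(254,109),-.004),("handle mid",(257,160),-.011),("knobtop",(198,62),.045),("flange",(206,62),.006)):
    print(nm,np.round(F.T@(onplane(p2,*px,M+h*bz,bz)-M)*1000,1))
print(np.round(current_ft_force(),2),current_width())
E
```

```text
tip top [ -47.7 -100.3  -11. ]
tip mid [ -53.3 -106.5  -20. ]
hinge [  1.6 -39.7  -4. ]
handle mid [-24.  -68.4 -11. ]
knobtop [-0.6 -1.6 45. ]
flange [0.7 2.7 6. ]
[ 0.94 -0.15 -0.91] 0.03001349784686806
```

```bash
python3 - <<'E'
from h import *
pr=lambda:print(round(current_clock(),2),np.round(current_qpos()).astype(int),np.round(current_ft_force(),1),np.round(current_width(),4),np.round(F.T@(current_eef_pos()-M)*1000,1))
grip(.018,30); pr()
for th in(.4,.8,1.2,1.5):
    P,R=lev(th,.072,.031); line_to(P,R,feed=.06); pr()
for th in(1.55,1.6):
    P,R=lev(th,.072,.031); line_to(P,R,feed=.06); f=current_ft_force(); pr()
    if np.linalg.norm(f)>20: break
p,im=shot("wrist","w4"); 
E
```

```text
6.88 [ -27   11   11  137   65    9 -129] [-0.5  0.1  0.2] 0.0183 [-50.7 -91.7 -30.7]
7.58 [-15  11   2 134  55  11 -93] [ 0.1 -0.  -0.2] 0.018 [ -27.2 -107.8  -31. ]
8.22 [ -5  12  -7 130  48  14 -61] [-0.3  0.5 -0.4] 0.0178 [   0.5 -113.   -31.1]
8.85 [  2  13 -15 126  45  17 -34] [0.5 0.1 0.7] 0.0182 [  28.3 -107.   -31.1]
9.36 [  5  14 -20 123  45  20 -17] [ 0.4 -0.6  0.5] 0.0177 [ 46.4 -95.7 -31.1]
9.61 [  5  14 -20 123  45  20 -14] [-0.2  0.4 -1. ] 0.018 [ 49.4 -93.1 -31. ]
9.86 [  6  14 -21 123  45  20 -11] [-0.1 -0.6  0.1] 0.0179 [ 52.2 -90.5 -31. ]
```

View pics/w4_raw.png

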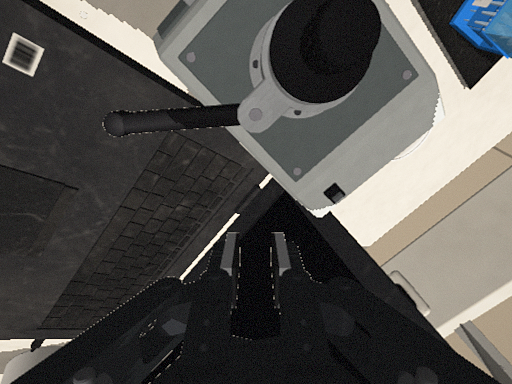

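The wrist view still shows the lever unmoved (hinge (256,113), tip (115,123)), so the fingers missed it. I'll check where the fingertips really are in the fixed cameras.

```bash
python3 - <<'E'
from h import *
t=current_eef_pos();R=current_ee_rot();print(current_clock())
for n,nm in(("scene","s5"),("side","d5")):
    p,im=shot(n,nm)
    im=im[:,:,::-1].copy(); c=proj(p,t); g=proj(p,t-R[:,2]*.054); h=proj(p,t-R[:,2]*.073)
    print(n,c,g,h, "hinge",proj(p,M-.041*by-.02*bz))
    x0,y0=int(c[0])-60,int(c[1])-50
    x0=max(x0,0);y0=max(y0,0)
    o=cv2.resize(im[y0:y0+100,x0:x0+120],None,fx=6,fy=6,interpolation=cv2.INTER_CUBIC)
    for q,col in((c,(0,0,255)),(g,(0,255,0)),(proj(p,M-.041*by-.02*bz),(255,0,0))):
        cv2.circle(o,tuple(int(v) for v in (q-[x0,y0]+.5)*6),4,col,-1)
    cv2.imwrite(f"pics/{nm}.png",o)
E
```

```text
9.9083
scene [160.69645155 206.54254546] [163.6020415  199.80900871] [164.704679   197.25371005] hinge [158.60358689 233.77544216]
side [297.02018852 135.67387192] [289.09168854 121.45605069] [286.18984092 116.25229832] hinge [279.36048735 129.59393807]
```

View pics/s5.png

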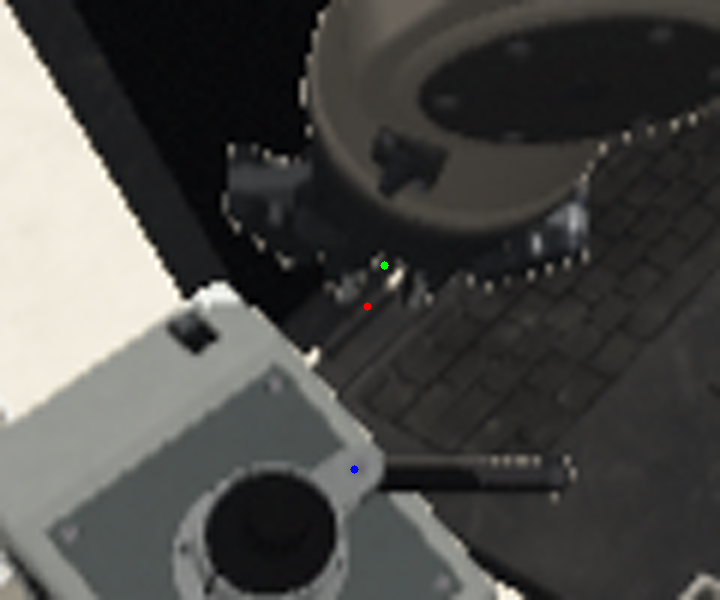

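View pics/d5.png

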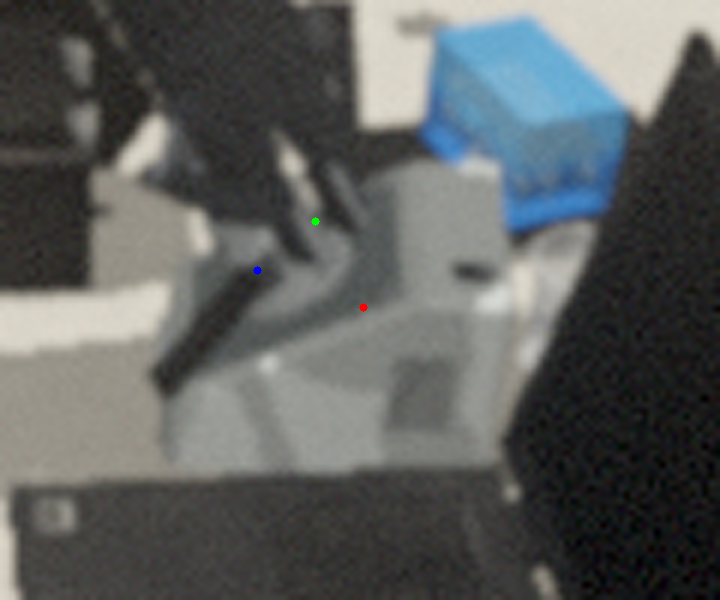

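```bash
python3 - <<'E'
from h import *
t=current_eef_pos();R=current_ee_rot()
p=camera_params("scene");q=camera_params("side")
c=proj(p,t);d=proj(q,t)
f=lambda c,a:np.array([int(c[0])-60,int(c[1])-50])+np.array(a)/6-.5
for a,b in(((345,300),(310,260)),((425,303),(358,228)),((345,300),(358,228)),((425,303),(310,260)),((385,301),(334,244))):
    X,e=tri(p,f(c,a),q,f(d,b)); print(np.round(R.T@(X-t)*1000,1),round(e*1000,1))
crop("s5_raw","s5b",110,150,230,240,6)
crop("d5_raw","d5b",250,90,330,150,9)
E
```

```text
[ 12.4   4.4 -30.8] 16.9
[ -0.6  -3.  -39.6] 36.1
[  5.7  16.2 -31.2] 10.2
[  6.1 -14.5 -38.5] 9.4
[  5.8   0.8 -35. ] 9.6
```

View pics/d5b.png

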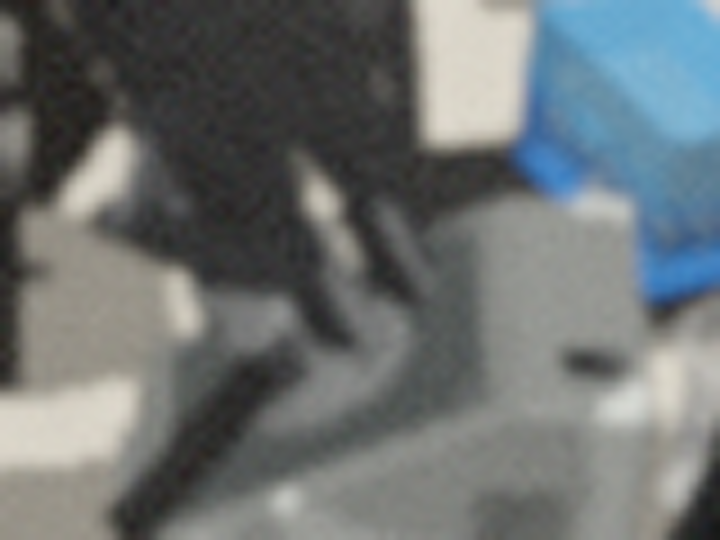

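```bash
cat >> h.py <<'E'
TO=.042   # reported TCP lies this far beyond the real fingertips (seen in all three views)
def lv(th,r,d,**k):
    P,R=lev(th,r,d,**k); return P-bz*TO, R
pr=lambda:print(round(current_clock(),2),np.round(current_qpos()).astype(int),np.round(current_ft_force(),1),np.round(current_width(),4),np.round(F.T@(current_eef_pos()-M)*1000,1))
E
python3 - <<'E'
from h import *
TH=.09
for a in((1.6,.072,-.02),(TH,.070,-.02),(TH,.070,.028),(.8,.07,.028),(1.2,.07,.028),(1.6,.07,.028)):
    s=solve_ik(*lv(*a)); print(None if s is None else np.round(s).astype(int))
P,R=lv(1.6,.072,-.02); line_to(P,feed=.2)
P,R=lv(TH,.070,-.02); reach(P,R); pr(); grip(.03); 
p,im=shot("side","d6"); crop("d6_raw","d6",240,80,330,150,8)
p,im=shot("wrist","w6")
E
```

```text
[  7  13 -22 123  43  21 -10]
[ -20   10    4  136   59   11 -117]
[ -16   17    2  134   89   10 -147]
[-10  17  -2 129  61  10 -74]
[ -3  18 -10 125  55  14 -44]
[  2  19 -17 122  53  18 -19]
11.97 [ -19   10    3  136   59   12 -118] [ 0.2 -0.6 -0.8] 0.0179 [-44.7 -94.7 -22.1]
```

View pics/d6.png

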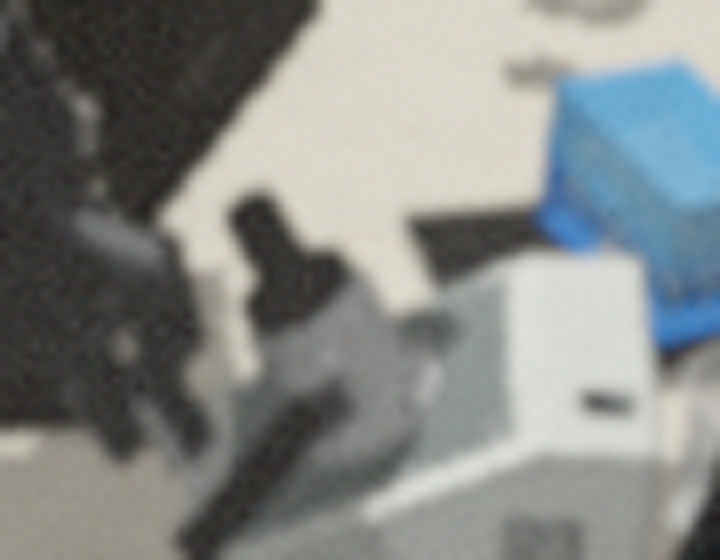

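View pics/w6_raw.png

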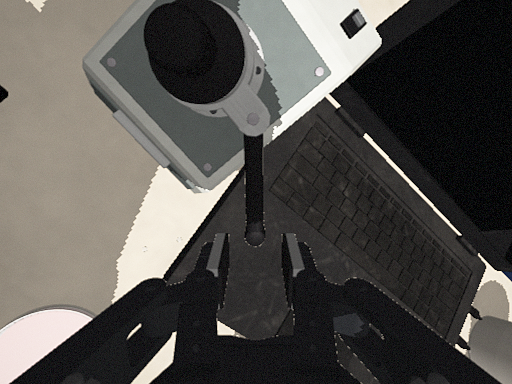

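```bash
python3 - <<'E'
from h import *
TH=.09
P,R=lv(TH,.062,.0); line_to(P,R,feed=.1); pr()
P,R=lv(TH,.062,.026); line_to(P,R,feed=.08); pr()
p,im=shot("side","d7"); crop("d7_raw","d7",240,80,330,150,8)
grip(.016,30); pr()
E
```

```text
12.72 [ -20   13    4  135   67   11 -126] [-0.2 -0.7  0.5] 0.03 [-40.2 -88.8 -42.1]
13.19 [ -17   17    1  134   84   10 -142] [-0.2  0.4  0.5] 0.0299 [-39.9 -89.1 -67.6]
13.53 [ -17   17    1  134   84   10 -142] [-0.3 -0.   0.8] 0.0159 [-39.5 -88.5 -67.7]
```

View pics/d7.png

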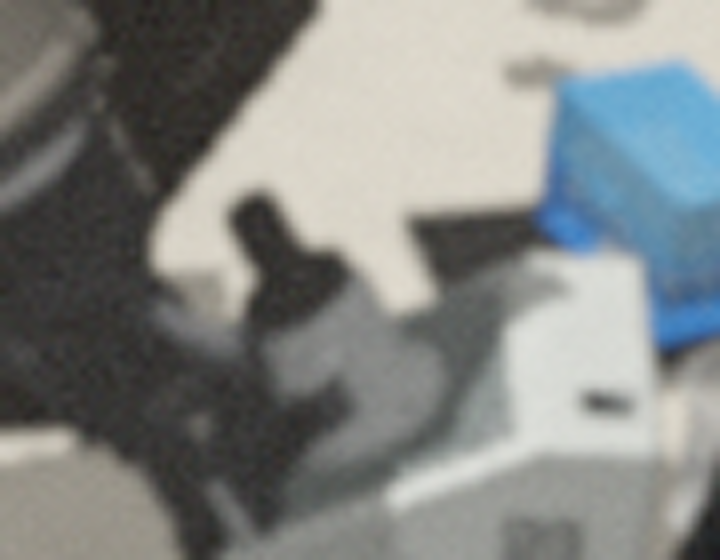

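```bash
python3 - <<'E'
from h import *
grip(.006,20); pr()
if current_width()>.010:
    grip(.016,30)
    for th in(.45,.85,1.25):
        P,R=lv(th,.064,.026); line_to(P,R,feed=.06); pr()
E
```

```text
13.75 [ -17   17    1  134   84   10 -142] [-3.7  1.5  5. ] 0.0116 [-39.7 -88.4 -67.8]
14.61 [ -12   17   -1  132   74   10 -109] [-0.1  0.7  0.4] 0.0161 [ -21.2 -101.7  -68.1]
15.31 [ -4  17  -9 128  63  12 -74] [ 0.  -0.2  1. ] 0.0162 [   3.8 -105.   -68. ]
15.89 [  3  18 -17 125  59  16 -45] [ 0.3  0.  -0.7] 0.0163 [ 28.3 -98.5 -68.1]
```

```bash
python3 - <<'E'
from h import *
for th in(1.5,1.56,1.6,1.64):
    P,R=lv(th,.064,.026); line_to(P,R,feed=.05); pr()
    if np.linalg.norm(current_ft_force())>8: break
p,im=shot("wrist","w8"); 
E
```

```text
16.36 [  5  19 -21 123  58  18 -29] [ 0.3 -0.6 -0.5] 0.016 [ 41.6 -89.6 -68. ]
16.61 [  6  19 -22 123  57  19 -26] [-6.3 -3.9 -0.9] 0.0159 [ 43.  -88.3 -68.3]
16.86 [  6  19 -22 123  57  19 -23] [-16.6  -7.7  -0.7] 0.0163 [ 42.7 -88.2 -68.7]
```

View pics/w8_raw.png

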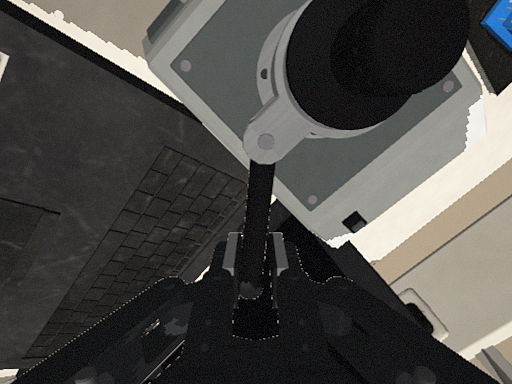

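```bash
cat >> h.py <<'E'
def pt(x,y,h,jaw): return M+x*bx+y*by+(h-TO)*bz, axes(-bz,jaw)
E
python3 - <<'E'
from h import *
J=np.cos(np.radians(20))*bx+np.sin(np.radians(20))*by
grip(.03)
P,R=lv(1.55,.064,-.075); line_to(P,R,feed=.2); pr()
grip(.06)
P,R=pt(0,.0015,.07,bx); line_to(P,R,feed=.15); pr()
p,im=shot("wrist","w9")
line_to(pt(0,.0015,.013,bx)[0],feed=.1); pr()
p,im=shot("side","d9"); crop("d9_raw","d9",240,80,330,150,8)
E
```

```text
17.86 [ 15   7 -32 124  35  25  -5] [-0.3  1.2 -0.7] 0.0301 [ 44.5 -87.6  32.7]
19.39 [ -1   9 -28 126  47  28 -72] [-0.5  0.5 -0.3] 0.0599 [ 0.1  1.2 28. ]
20.16 [ -4  16 -24 126  60  25 -84] [ 0.1 -0.3  0.8] 0.0599 [  0.1   1.5 -28.7]
```

View pics/w9_raw.png

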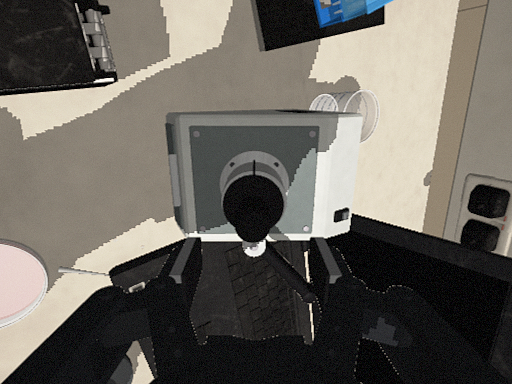

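View pics/d9.png

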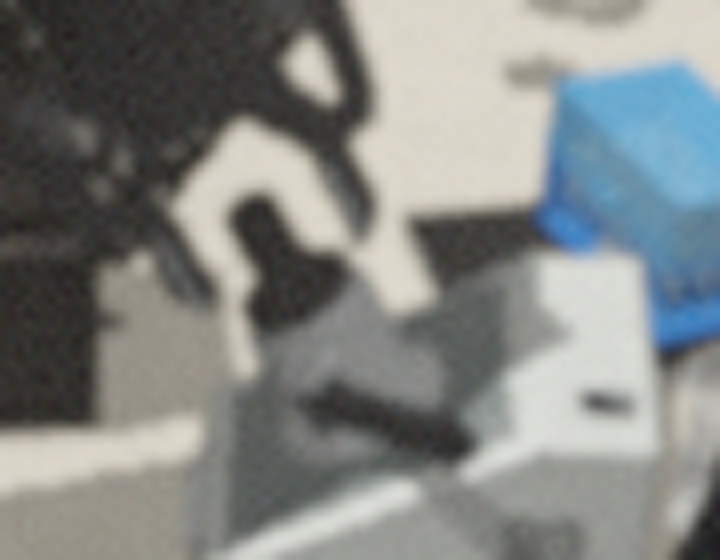

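```bash
python3 - <<'E'
from h import *
line_to(pt(0,.0015,.017,bx)[0],feed=.05)
grip(.015,60); pr()
p,im=shot("side","d10"); crop("d10_raw","d10",240,80,330,150,8)
E
```

```text
20.89 [ -4  15 -25 126  59  25 -83] [-1.7  0.3  0.3] 0.0215 [ -0.1   1.4 -25.1]
```

View pics/d10.png

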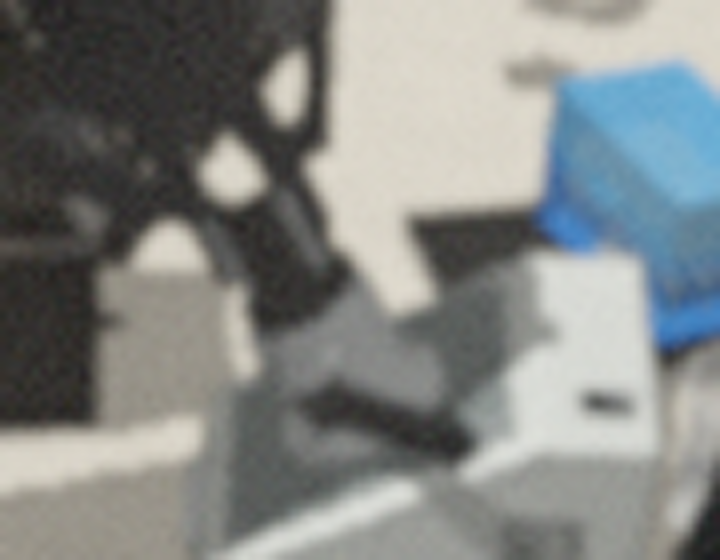

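```bash
python3 - <<'E'
from h import *
P0=current_eef_pos()
line_to(P0+.015*bz,feed=.05); pr()
line_to(P0+.10*bz,feed=.12); pr()
p,im=shot("side","d11"); crop("d11_raw","d11",230,60,330,150,7)
p,im=shot("scene","s11"); crop("s11_raw","s11",70,170,230,290,5)
E
```

```text
21.39 [ -3  13 -26 126  56  26 -80] [-4.6 -0.6  5. ] 0.0214 [ 0.1  1.5 -9.7]
22.25 [  1   3 -31 126  37  31 -64] [-0.6 -0.2 -0.1] 0.0216 [-0.3  1.2 74.4]
```

View pics/d11.png

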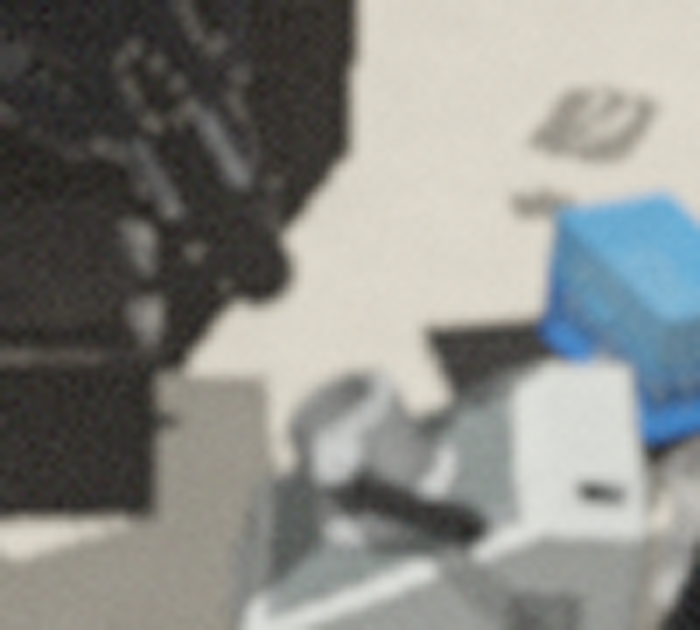

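View pics/s11.png

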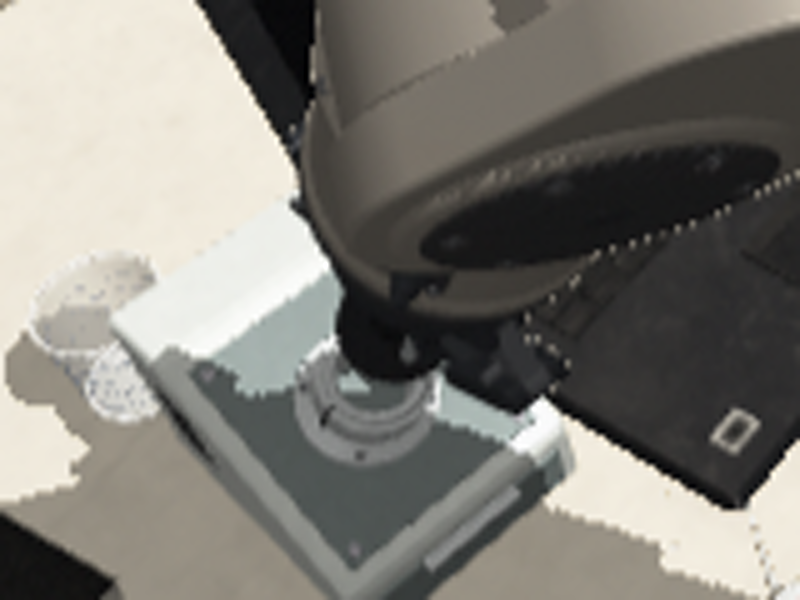

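```bash
python3 - <<'E'
from h import *
for a in(-40,0,9.4,40,80,99.4,140):
    y=[np.cos(np.radians(a)),np.sin(np.radians(a)),0]
    R=axes([0,0,-1],y)
    o=[]
    for P in([.45,-.12,.28],[.425,-.33,.10],[.425,-.33,.018],[.4266,-.114,.20],[.4266,-.114,.09]):
        s=solve_ik(P,R);o.append(None if s is None else np.round(s).astype(int).tolist())
    print(a,o)
E
```

```text
-40 [[24, 1, -17, 110, 0, 69, -33], [29, 18, 2, 115, -1, 47, -8], [30, 25, 2, 118, -1, 37, -8], [24, 3, -17, 119, 1, 58, -34], [22, 11, -17, 126, 5, 43, -38]]
0 [[22, 1, -15, 111, 0, 69, 7], [30, 18, 1, 115, 0, 47, 31], [32, 25, -1, 118, 1, 38, 30], [21, 3, -15, 119, 1, 58, 6], [20, 11, -14, 126, 4, 43, 3]]
9.4 [[21, 1, -14, 111, 0, 69, 16], [29, 18, 2, 115, -1, 47, 41], [31, 25, -1, 118, 0, 38, 40], [21, 3, -15, 119, 1, 58, 15], [20, 11, -15, 126, 4, 43, 12]]
40 [[18, 1, -12, 111, 0, 69, 47], [30, 18, 2, 115, -1, 47, 72], [33, 25, -3, 117, 2, 38, 69], [19, 2, -13, 119, 1, 58, 46], [22, 11, -16, 126, 5, 43, 42]]
80 [[15, 1, -8, 111, 0, 68, 87], [27, 18, 4, 115, -2, 47, 113], [33, 25, -3, 117, 2, 38, 109], [17, 2, -10, 120, 0, 58, 86], [22, 11, -17, 126, 5, 43, 82]]
99.4 [[12, 0, -5, 111, 0, 68, 106], [28, 18, 4, 115, -2, 47, 132], [35, 25, -6, 117, 4, 38, 127], [14, 2, -7, 120, 0, 58, 106], [20, 11, -15, 126, 4, 43, 102]]
140 [[6, 0, 1, 111, 0, 68, 147], [-19, 37, 70, 117, -42, 57, -148], [-12, 40, 58, 120, -48, 47, -144], [8, 2, -1, 120, 0, 58, 147], [18, 11, -13, 126, 4, 43, 143]]
```

```bash
python3 - <<'E'
from h import *
R=axes([0,0,-1],[1,0,0])
P=current_eef_pos()
reach([.47,-.08,.30],R); pr()
reach([.425,-.33,.07],R); pr(); print(current_eef_pos())
p,im=shot("side","d12"); crop("d12_raw","d12",160,170,280,270,6)
p,im=shot("scene","s12"); crop("s12_raw","s12",250,130,370,220,6)
E
```

```text
23.44 [ 19   2 -18 108   1  71   1] [ 0.3 -0.2 -0.4] 0.0214 [ -17.6 -210.5  197.5]
24.73 [ 34  20  -4 116   2  44  29] [ 0.7  0.1 -1. ] 0.0214 [-150.  -463.1   10.3]
[ 0.42629346 -0.32924385  0.07086021]
```

View pics/d12.png

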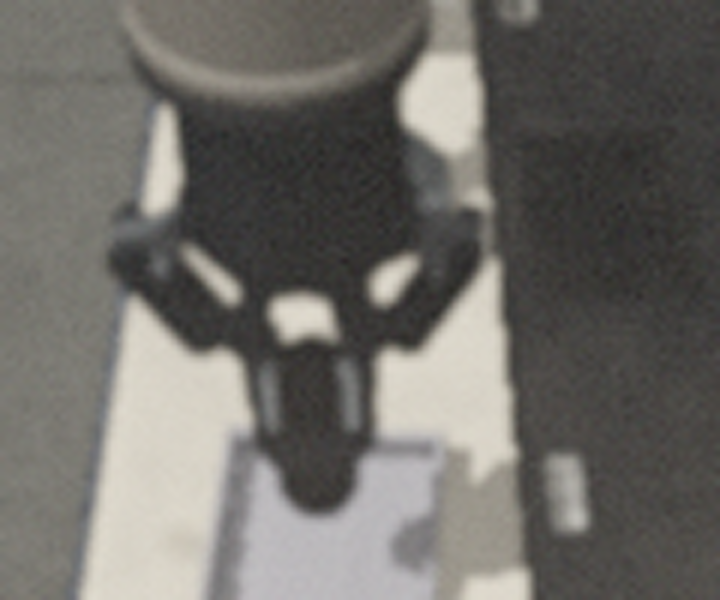

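View pics/s12.png

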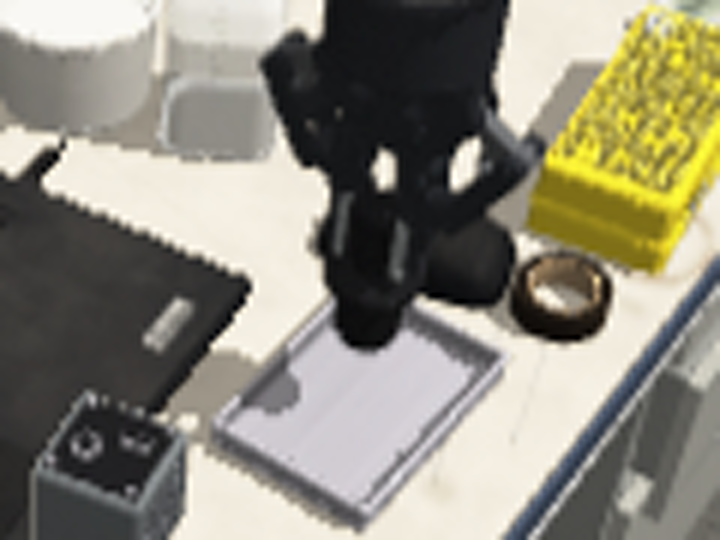

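```bash
python3 - <<'E'
from h import *
line_to([.425,-.33,.024],feed=.08); f0=current_ft_force()[2]
z=.024
while z>.008:
    z-=.002; line_to([.425,-.33,z],feed=.03); f=current_ft_force()[2]
    if f-f0>4: break
print(z,current_eef_pos()[2],f0,f,current_clock())
p,im=shot("side","d13"); crop("d13_raw","d13",160,190,280,290,6)
E
```

```text
0.015999999999999993 0.01685358590842341 -0.8859613661521503 17.436441122362837 26.5583
```

View pics/d13.png

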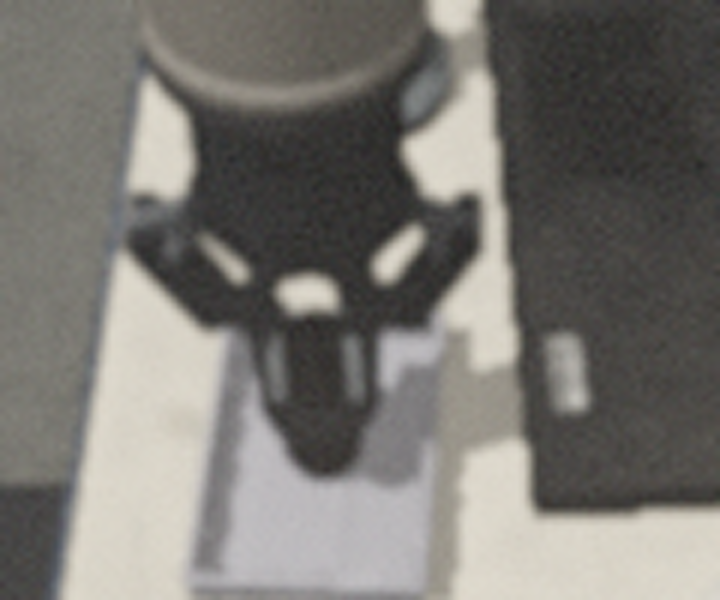

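```bash
python3 - <<'E'
from h import *
line_to([.425,-.33,.0175],feed=.03); print(current_ft_force()[2])
grip(.045); 
line_to([.425,-.33,.09],feed=.15); print(current_clock())
p,im=shot("wrist","w14")
p,im=shot("side","d14"); crop("d14_raw","d14",160,190,280,290,6)
E
```

```text
-1.9900625304954243
27.8417
```

View pics/d14.png

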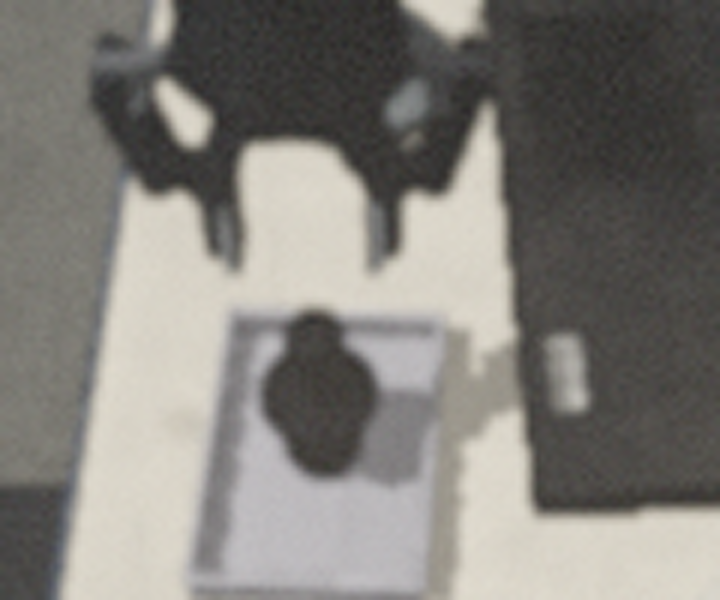

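View pics/w14_raw.png

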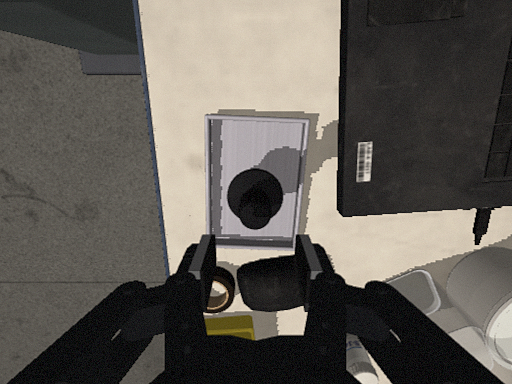

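```bash
python3 - <<'E'
from h import *
a=np.radians(9.4); R=axes([0,0,-1],[np.cos(a),np.sin(a),0])
line_to([.425,-.30,.25],feed=.25)
grip(.068)
reach([.4265,-.114,.25],R); pr(); print(current_eef_pos())
p,im=shot("wrist","w15")
line_to([.4265,-.114,.094],feed=.15); pr()
p,im=shot("side","d15"); crop("d15_raw","d15",160,120,280,220,6)
E
```

```text
29.86 [ 21   0 -15 116   0  65  16] [ 0.4 -0.2  0.5] 0.0682 [ -76.8 -248.8  175. ]
[ 0.42657104 -0.11409005  0.25014756]
31.1 [ 20  11 -15 126   4  44  12] [-0.1 -0.6  0.4] 0.068 [-154.2 -248.8   40.1]
```

View pics/w15_raw.png

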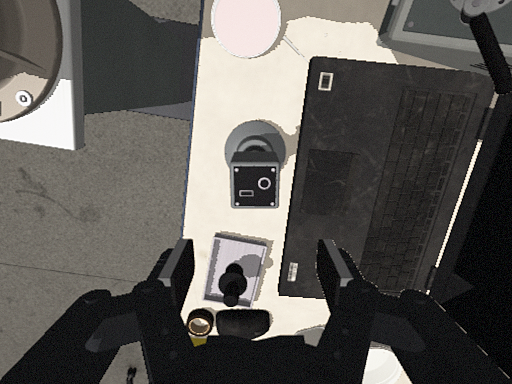

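View pics/d15.png

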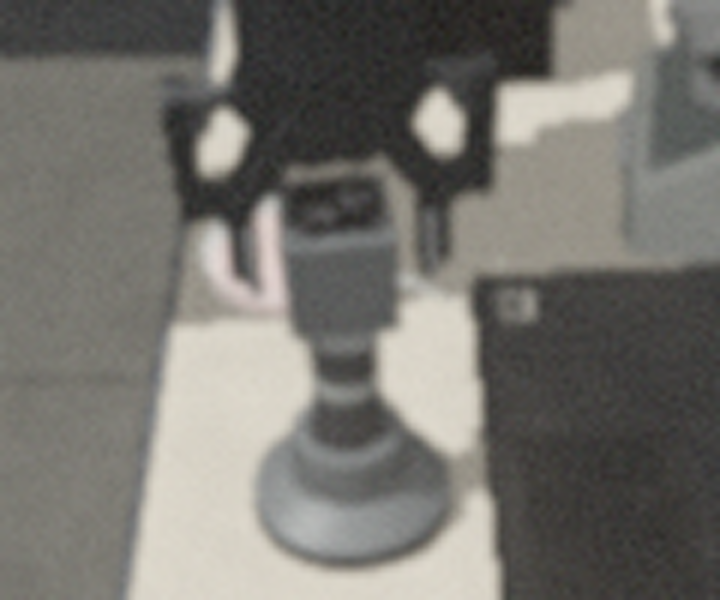

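```bash
python3 - <<'E'
from h import *
q=camera_params("side")
for z in(.12,.13,.14,.15,.16,.17,.18,.2,.22): print(z,np.round((proj(q,[.4265,-.114,z])+.5-[160,120])*6))
E
```

```text
0.12 [338. 310.]
0.13 [337. 293.]
0.14 [335. 275.]
0.15 [334. 257.]
0.16 [333. 239.]
0.17 [332. 221.]
0.18 [331. 202.]
0.2 [329. 164.]
0.22 [326. 125.]
```

```bash
python3 - <<'E'
from h import *
line_to([.4265,-.114,.087],feed=.05); pr()
grip(.04,80); pr(); print(current_eef_pos(),current_wrist_torque())
p,im=shot("side","d16"); crop("d16_raw","d16",160,120,280,220,6)
E
```

```text
31.44 [ 20  11 -15 126   4  43  12] [-0.4 -0.2 -0.1] 0.068 [-158.7 -248.7   33.7]
31.76 [ 20  11 -15 126   4  43  12] [-2.4  0.7  6.1] 0.0471 [-158.3 -248.7   34. ]
[ 0.42658083 -0.11404534  0.08732234] [ 0.03243339  0.55041983 -0.02274906]
```

View pics/d16.png

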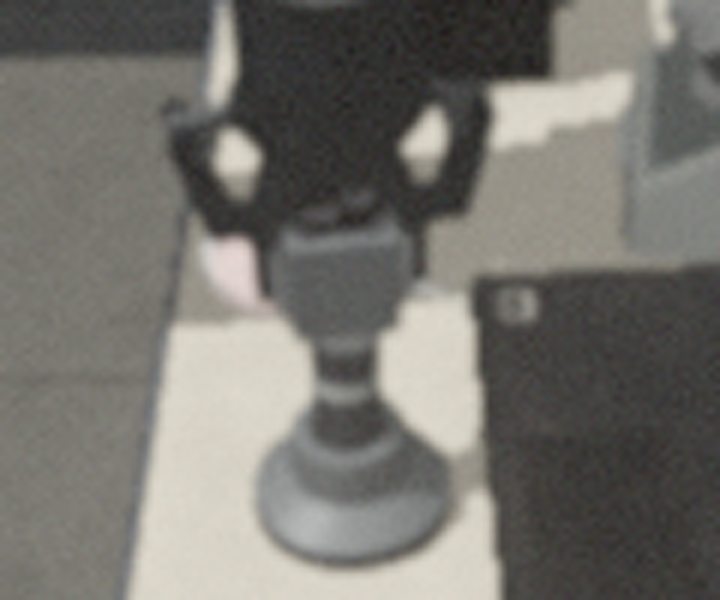

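```bash
python3 - <<'E'
from h import *
line_to([.4265,-.114,.12],feed=.1); pr()
line_to([.4265,-.114,.235],feed=.2)
pr(); print(current_width())
R=axes(-bz,by); P=M-.085*by+.15*bz
for x in(P,M+.15*bz,M+.1*bz,M+.004*bz): 
    s=solve_ik(x,R); print(None if s is None else np.round(s).astype(int))
    s=solve_ik(x,axes(-bz,bx)); print(None if s is None else np.round(s).astype(int))
p,im=shot("side","d17"); crop("d17_raw","d17",160,80,280,180,6)
E
```

```text
32.29 [ 20   8 -15 124   3  47  13] [-0.3 -0.1 -3.3] 0.0471 [-142.1 -248.8   62.3]
33.02 [ 21   1 -15 117   0  63  16] [-0.  -0.1 -3.1] 0.0472 [ -85.8 -248.7  161.1]
0.04717018114525461
[  6 -10 -24 128  14  34  57]
[ 21 -10 -36 127   8  33 -27]
[  5  -6 -34 125  23  37  39]
[ 22  -6 -49 124  19  36 -47]
[  6   0 -36 125  32  33  31]
[ 20   1 -50 125  33  33 -59]
[  4  13 -34 126  55  28  11]
[  1  12 -30 126  53  27 -78]
```

View pics/d17.png

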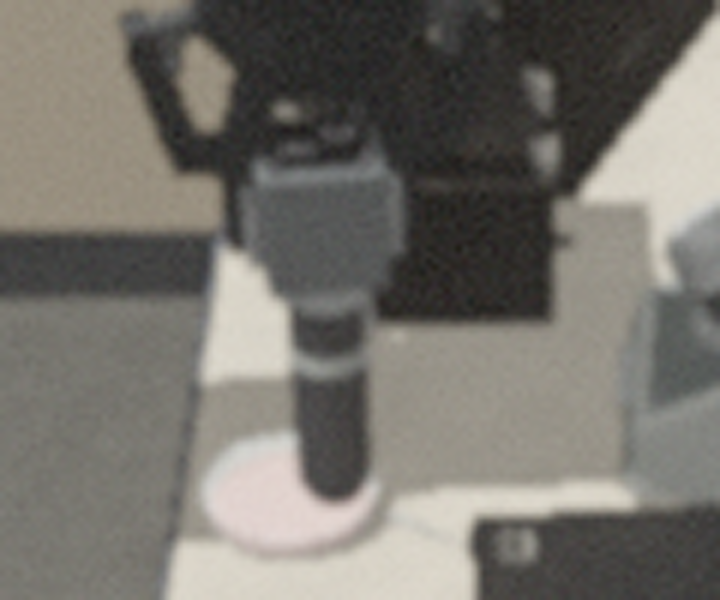

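```bash
python3 - <<'E'
from h import *
R=axes(-bz,by); P=M-.085*by+.15*bz
reach(P,R); pr()
p,im=shot("wrist","w18"); np.save("w18.npy",p,allow_pickle=True)
crop("w18_raw","w18",250,80,410,200,5)
E
```

```text
33.82 [  6 -10 -24 128  13  34  57] [-0.  -1.  -2.9] 0.0471 [ -1.1 -85.2 149.4]
```

View pics/w18_raw.png

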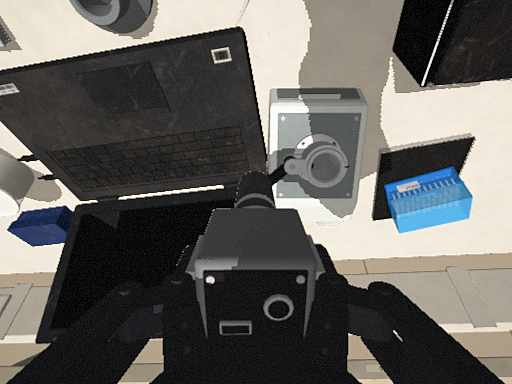

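View pics/w18.png

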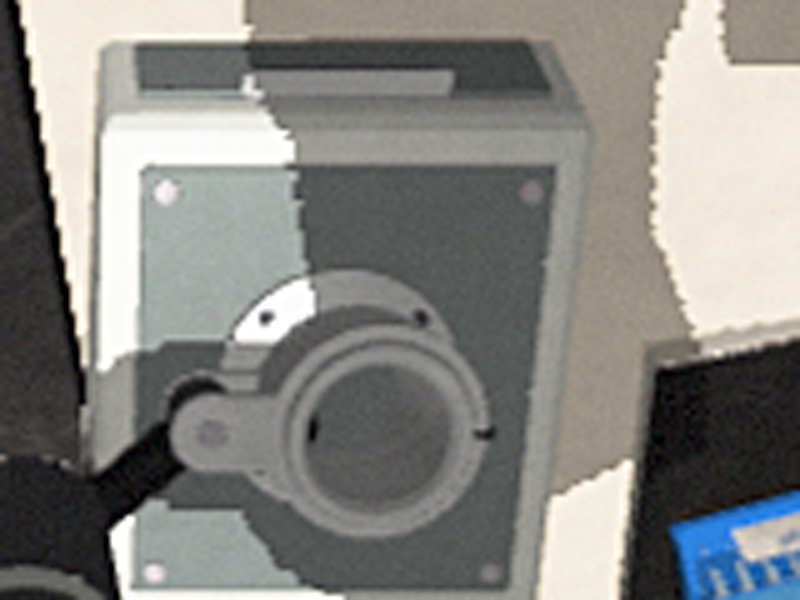

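```bash
python3 - <<'E'
from h import *
p=np.load("w18.npy",allow_pickle=True).item()
A=lambda x,y:((x+.5)/5-.5+250,(y+.5)/5-.5+80)
L=lambda px,h:np.round(F.T@(onplane(p,*A(*px),M+h*bz,bz)-M)*1000,1)
print("mouth",L((381,432),0),L((280,432),0),L((480,432),0),L((380,325),0),L((380,537),0))
print("hinge",L((211,432),-.009),L((211,432),-.004))
s=[L(a,-.0584) for a in((165,192),(532,192),(153,573),(490,573))];print(s,np.mean(s,0))
E
```

```text
mouth [-1.3 -0.2 -0. ] [ -1.3 -24.7  -0. ] [-1.3 23.8  0. ] [-27.3  -2.5  -0. ] [25.5  1.7  0. ]
hinge [  0.9 -40.3  -9. ] [ -0.4 -40.9  -4. ]
[array([-53.6, -48.8, -58.4]), array([-53.5,  50.5, -58.4]), array([ 55.8, -49.1, -58.4]), array([ 55.9,  50.5, -58.4])] [  1.15    0.775 -58.4  ]
```

```bash
python3 - <<'E'
from h import *
R=axes(-bz,by)
T=lambda h,x=0,y=.0007:M+x*bx+y*by+h*bz
def fs():
    f=current_ft_force(); return np.round(F.T@f,1)
line_to(T(.10),R,feed=.15); pr(); f0=fs()
p,im=shot("side","d19"); crop("d19_raw","d19",230,60,330,150,7)
for h in(.085,.076,.068,.060,.050):
    line_to(T(h),feed=.06); f=fs()-f0; print(h,f,np.round(F.T@(current_eef_pos()-M)*1000,1))
    if np.linalg.norm(f)>35: break
print(current_clock())
p,im=shot("side","d20"); crop("d20_raw","d20",230,60,330,150,7)
E
```

```text
34.67 [  4   0 -34 126  32  33  31] [-0.   0.1 -2.6] 0.0473 [-0.  -0.4 99.7]
0.085 [ 0.1 -0.9  0.1] [-0.   0.3 85.1]
0.076 [ 0.4  0.2 -0.3] [-0.1  0.7 76.1]
0.068 [0.4 0.1 1.4] [-0.2  0.7 68. ]
0.06 [-3.3  5.7  1.3] [ 0.3  2.1 60.2]
0.05 [-0.2  5.5  0. ] [ 0.2  2.  50. ]
36.3083
```

View pics/d19.png

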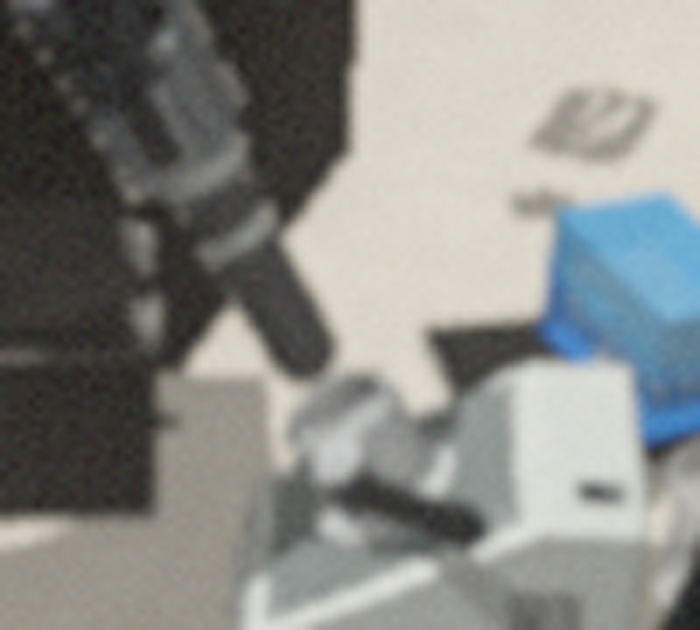

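View pics/d20.png

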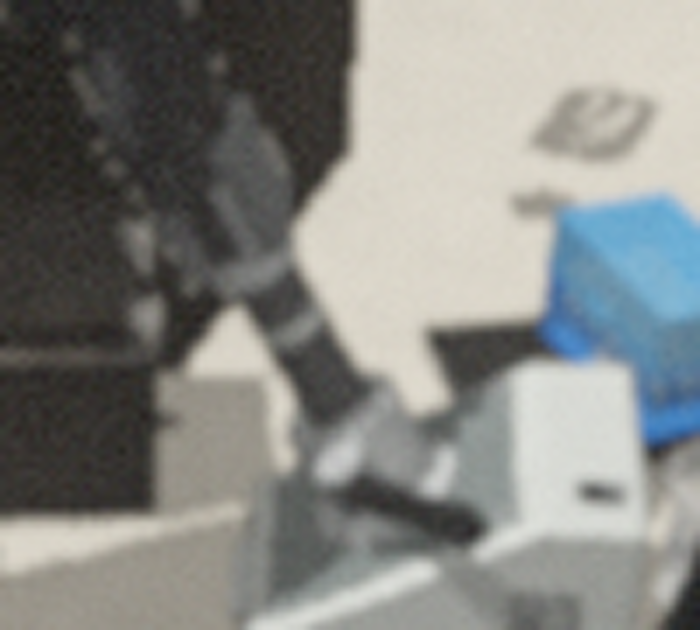

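```bash
python3 - <<'E'
from h import *
T=lambda h,x=0,y=.0014:M+x*bx+y*by+h*bz
for h in(.035,.02,.0043):
    line_to(T(h),feed=.06); print(h,np.round(F.T@current_ft_force(),1),np.round(F.T@(current_eef_pos()-M)*1000,1))
    if np.linalg.norm(current_ft_force())>40: break
print(current_clock(),current_width())
p,im=shot("side","d21"); crop("d21_raw","d21",240,70,330,150,8)
p,im=shot("scene","s21"); crop("s21_raw","s21",100,190,200,270,8)
E
```

```text
0.035 [-1.7  4.8 -6.9] [-0.1  2.1 34.9]
0.02 [-1.   5.5 -6.2] [-0.   2.1 19.9]
0.0043 [-1.9  6.1 -6.4] [-0.   2.2  4.2]
37.5667 0.0474798308096729
```

View pics/d21.png

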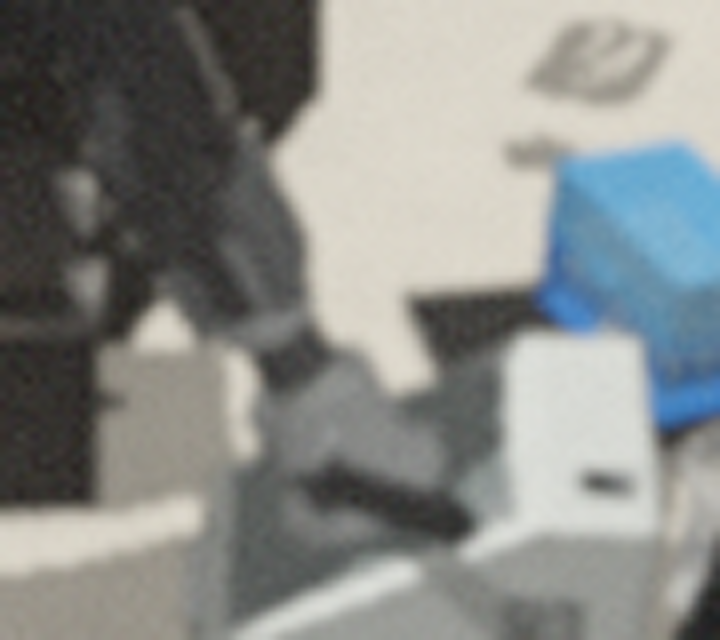

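View pics/s21.png

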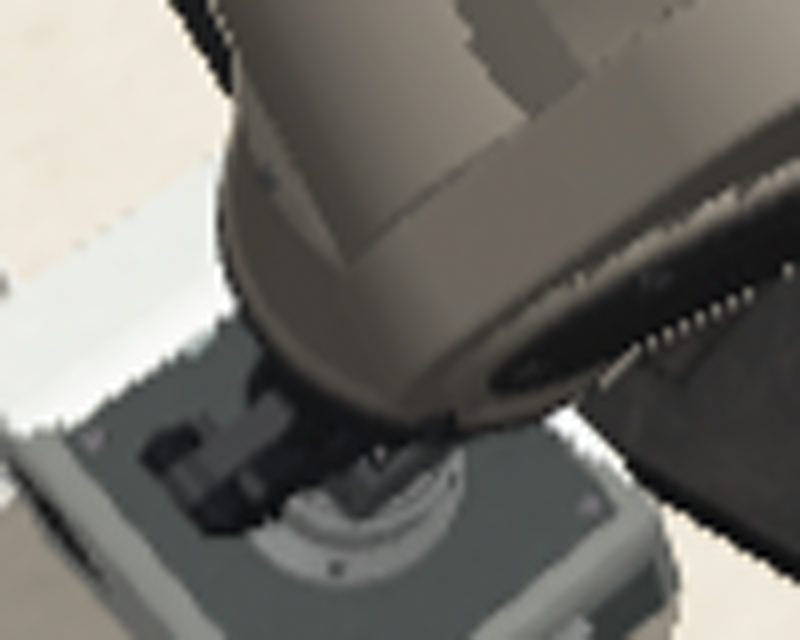

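```bash
python3 - <<'E'
from h import *
T=lambda h,x=0,y=.0022:M+x*bx+y*by+h*bz
grip(.072); pr()
line_to(T(.09),feed=.15); pr()
# viewing pose: offset toward -y and raised
P=M-.085*by-.02*bx+.10*bz
line_to(P,feed=.15); pr()
p,im=shot("wrist","w22"); np.save("w22.npy",p,allow_pickle=True)
p,im=shot("side","d22"); crop("d22_raw","d22",240,70,330,150,8)
p,im=shot("scene","s22"); crop("s22_raw","s22",100,180,200,260,8)
E
```

```text
38.03 [  1  12 -30 126  53  28  12] [ 0.1  0.3 -0.7] 0.072 [0.2 1.  4.4]
38.76 [  5   2 -35 126  34  33  29] [ 0.8  0.6 -0.4] 0.0719 [-0.1  1.8 89.6]
39.51 [ 10  -5 -28 131  22  27  49] [-0.1 -0.1 -1. ] 0.0721 [-20.  -84.4  99.6]
```

View pics/w22_raw.png

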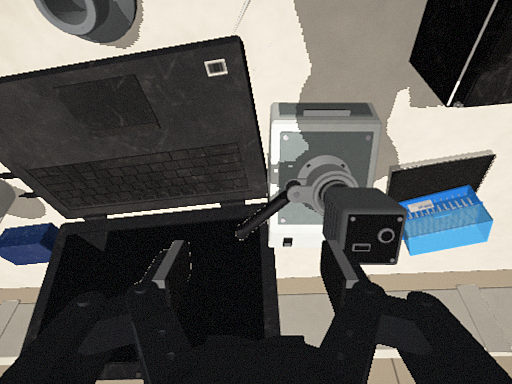

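View pics/d22.png

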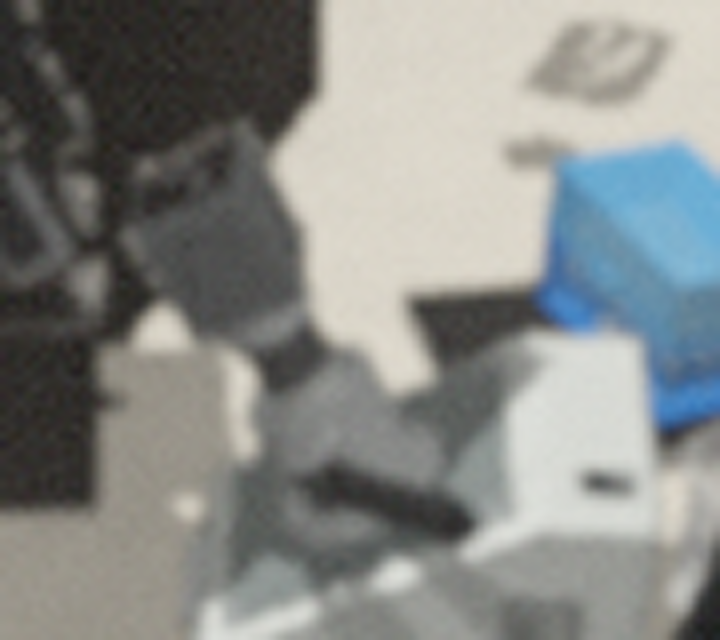

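View pics/s22.png

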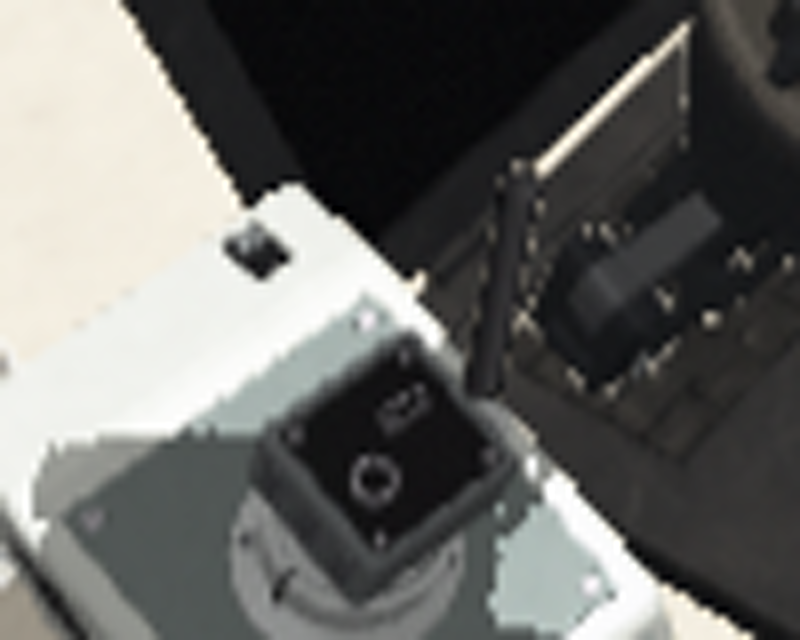

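```bash
python3 - <<'E'
from h import *
crop("w22_raw","w22a",280,140,420,270,5)
E
```

```text
(no output)
```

View pics/w22a.png

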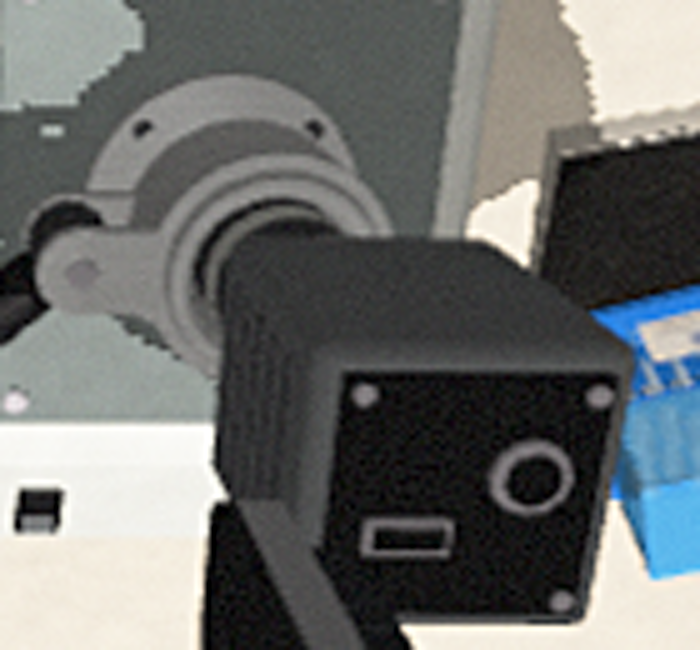

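```bash
python3 - <<'E'
from h import *
p=np.load("w22.npy",allow_pickle=True).item()
A=lambda x,y:((x+.5)/5-.5+280,(y+.5)/5-.5+140)
for h in(.088,.092,.096,.10,.104):
    q=[onplane(p,*A(*a),M+h*bz,bz) for a in((366,393),(600,396),(562,600))]
    c=F.T@((q[0]+q[2])/2-M)*1000
    print(h,np.round([np.linalg.norm(q[0]-q[1])*1e3,np.linalg.norm(q[1]-q[2])*1e3],1),np.round(c,1))
E
```

```text
0.088 [35.4 35.6] [ 4.3  6.2 88. ]
0.092 [34.7 34.8] [ 2.1  4.3 92. ]
0.096 [33.9 34.1] [-0.1  2.4 96. ]
0.1 [33.2 33.4] [ -2.3   0.5 100. ]
0.104 [32.5 32.6] [ -4.5  -1.4 104. ]
```

```bash
python3 - <<'E'
from h import *
for th in(1.5,1.2,.9,.6,.3,0,-.05):
    o=[]
    for d in(-.04,.026):
        s=solve_ik(*lv(th,.064,d,jaw=-1)); o.append(None if s is None else np.round(s).astype(int).tolist())
        R=axes(-bz,-bx); P=lv(th,.064,d,side=.022)[0]
        s=solve_ik(P,R); o.append(None if s is None else np.round(s).astype(int).tolist())
    print(th,o)
E
```

```text
1.5 [[38, 18, -59, 123, 57, 30, 154], [9, 12, -27, 122, 41, 24, 124], [11, 20, -27, 123, 61, 20, 148], [9, 20, -27, 120, 58, 22, 110]]
1.2 [[10, 10, -25, 126, 43, 21, 148], [10, 11, -26, 124, 41, 22, 126], [9, 19, -24, 125, 63, 18, 129], [9, 19, -25, 122, 59, 20, 110]]
0.9 [[9, 10, -24, 129, 45, 19, 128], [10, 10, -25, 126, 41, 21, 125], [6, 18, -20, 127, 67, 16, 107], [8, 19, -22, 125, 61, 17, 107]]
0.6 [[7, 9, -23, 131, 49, 18, 106], [9, 10, -24, 128, 44, 19, 123], [-2, 17, -12, 130, 72, 13, 83], [5, 18, -19, 127, 66, 15, 102]]
0.3 [[4, 9, -21, 133, 53, 17, 83], [8, 9, -23, 131, 48, 18, 118], [-8, 17, -7, 132, 80, 12, 57], [2, 17, -16, 130, 73, 14, 94]]
0 [[4, 9, -23, 135, 59, 18, 58], [6, 9, -23, 133, 53, 17, 111], [-12, 17, -5, 134, 86, 12, 30], [-3, 17, -12, 132, 80, 13, 84]]
-0.05 [[4, 9, -24, 135, 59, 18, 54], [6, 9, -23, 133, 54, 17, 110], [-12, 17, -5, 134, 87, 12, 26], [-4, 17, -12, 133, 82, 13, 83]]
```

```bash
python3 - <<'E'
from h import *
R=axes(-bz,-bx)
Q=lambda th,d,s: lv(th,.078,d,side=s)[0]
for a in((1.5,-.06,.03),(1.5,.022,.03)):
    s=solve_ik(Q(*a),R); print(None if s is None else np.round(s).astype(int))
reach(Q(1.5,-.06,.03),R); grip(.0); pr()
p,im=shot("wrist","w23")
p,im=shot("scene","s23"); crop("s23_raw","s23",100,170,220,260,6)
E
```

```text
[ 10  10 -26 120  34  26 132]
[ 11  20 -28 119  54  23 115]
41.68 [ 10  10 -26 120  34  26 132] [0.1 0.1 0.5] 0.0002 [ 73.8 -80.2  18. ]
```

View pics/w23_raw.png

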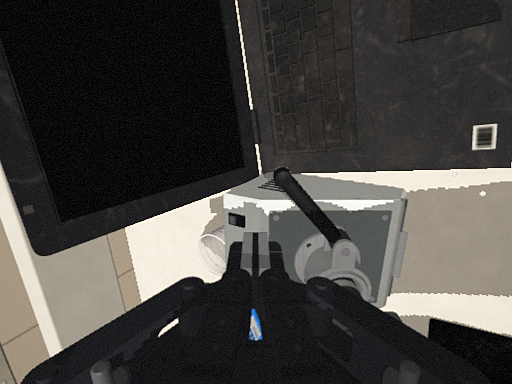

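View pics/s23.png

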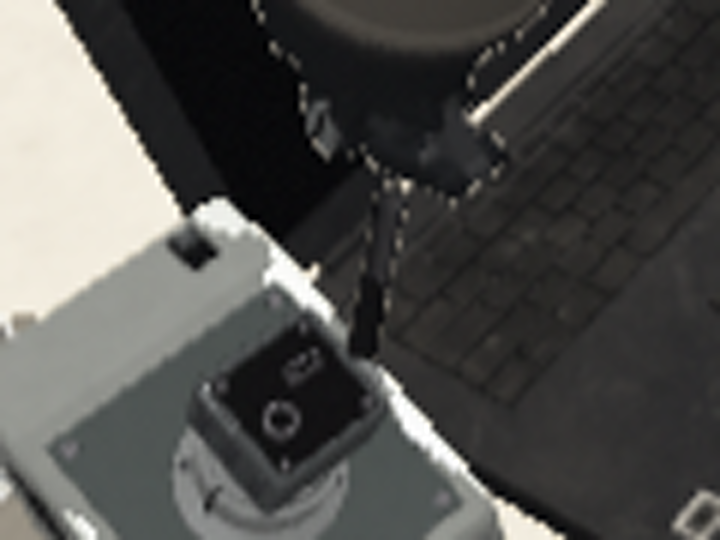

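```bash
python3 - <<'E'
from h import *
R=axes(-bz,-bx)
Q=lambda th,d,s: lv(th,.076,d,side=s)[0]
line_to(Q(1.5,.019,.03),feed=.15); pr()
for th in(1.3,1.05,.8,.55,.3):
    line_to(Q(th,.019,.020),feed=.1); print(th,round(current_clock(),2),np.round(F.T@current_ft_force(),1),np.round(F.T@(current_eef_pos()-M)*1000,1))
    if np.linalg.norm(current_ft_force())>30: break
p,im=shot("wrist","w24")
E
```

```text
42.46 [  4  19 -19 119  48  21 119] [0.7 1.1 0.6] -0.0003 [ 72.5 -78.4 -60.7]
1.3 42.87 [0.  0.9 0.7] [ 55.1 -98.  -60.4]
1.05 43.22 [-1.4  0.2 -0.2] [  39.3 -109.4  -61. ]
0.8 43.57 [1.  0.9 0.5] [  21.3 -116.5  -61. ]
0.55 43.92 [0.1 0.2 0.8] [   2.2 -119.3  -61. ]
0.3 44.27 [-0.3  0.1  0.4] [ -17.1 -117.4  -61. ]
```

View pics/w24_raw.png

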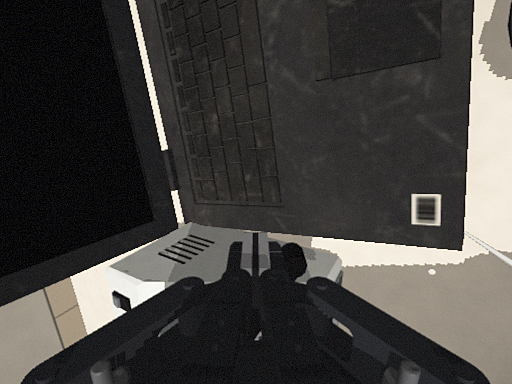

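```bash
python3 - <<'E'
from h import *
Q=lambda th,d,s: lv(th,.076,d,side=s)[0]
for th in(.15,.05,-.03,-.08,-.13,-.18,-.23,-.28):
    line_to(Q(th,.019,.020),feed=.06); f=F.T@current_ft_force(); print(th,round(current_clock(),2),np.round(f,1),np.round(F.T@(current_eef_pos()-M)*1000,1))
    if np.linalg.norm(f)>12: break
p,im=shot("wrist","w25")
p,im=shot("side","d25"); crop("d25_raw","d25",230,60,330,150,7)
E
```

```text
0.15 44.67 [ 1.5  0.2 -0.5] [ -28.2 -114.1  -61. ]
0.05 44.95 [ 2.8 -1.3 -1.2] [ -35.8 -111.1  -61. ]
-0.03 45.21 [ 6.  -3.4 -0.1] [ -40.4 -108.5  -60.9]
-0.08 45.46 [16.4 -9.3 -1.5] [ -41.2 -107.9  -60.8]
```

View pics/w25_raw.png

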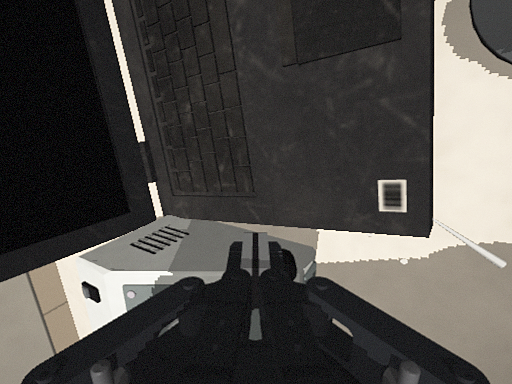

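View pics/d25.png

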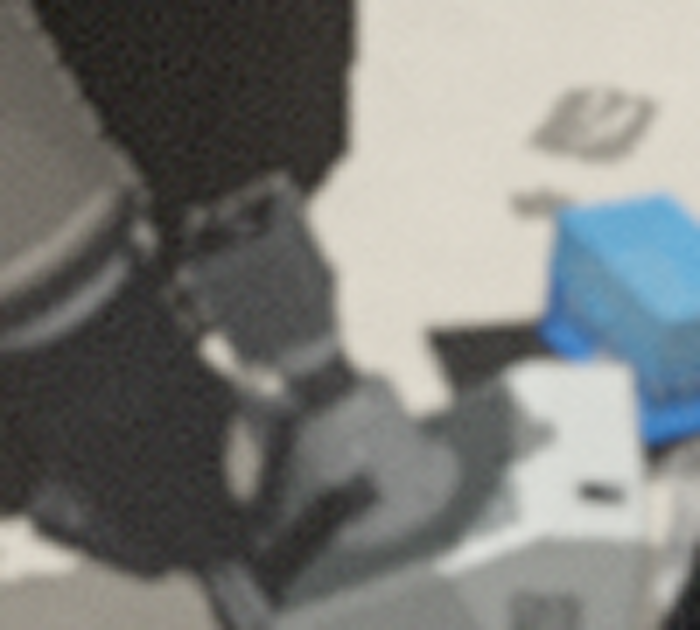

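```bash
python3 - <<'E'
from h import *
Q=lambda th,d,s: lv(th,.076,d,side=s)[0]
line_to(Q(-.03,.019,.032),feed=.1)
line_to(Q(-.03,-.10,.032),feed=.2); pr()
reach(M-.085*by-.02*bx+.12*bz,axes(-bz,by)); pr()
p,im=shot("wrist","w26"); np.save("w26.npy",p,allow_pickle=True); crop("w26_raw","w26a",220,110,400,250,4)
p,im=shot("side","d26"); crop("d26_raw","d26",160,70,340,290,2)
p,im=shot("scene","s26"); crop("s26_raw","s26",80,150,380,370,2)
E
```

```text
46.98 [  7   0 -21 134  29  20 135] [-0.4 -0.  -0.1] -0.0001 [ -33.9 -116.2   57.6]
48.32 [ 10  -7 -28 131  17  29  53] [-0.9 -0.3 -0.7] 0.0001 [-20.3 -85.1 119.7]
```

View pics/w26a.png

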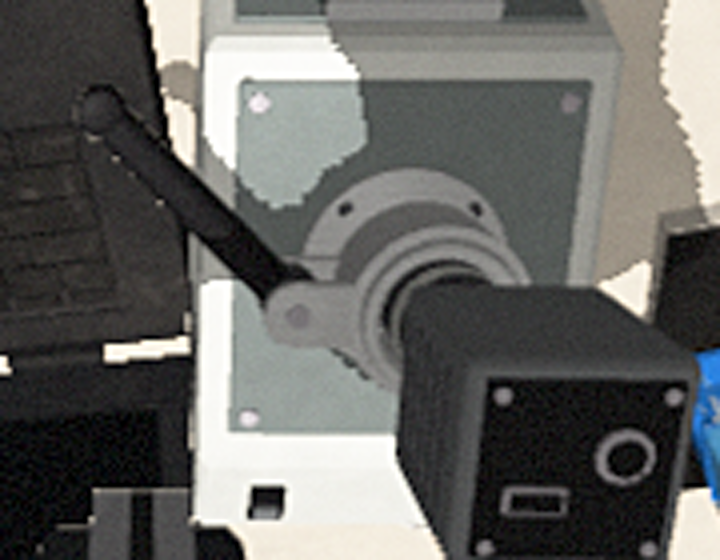

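View pics/d26.png

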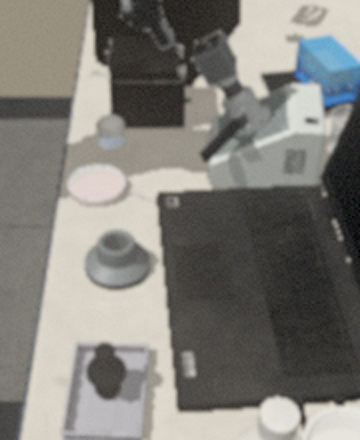

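View pics/s26.png

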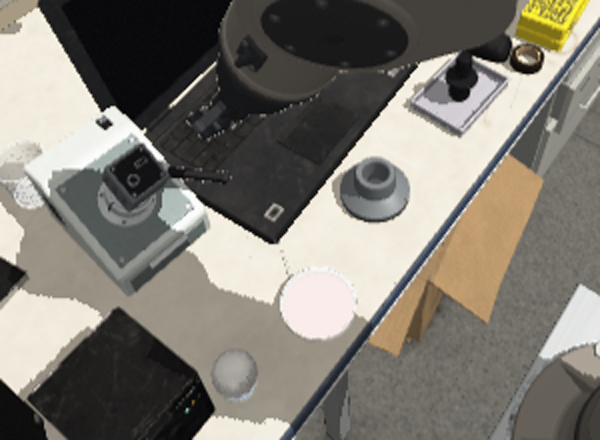

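Next I check the clamped depth and the lever angle, comparing the lever with where it started in the scene view.

```bash
python3 - <<'E'
from h import *
p=np.load("w26.npy",allow_pickle=True).item()
A=lambda x,y:((x+.5)/4-.5+220,(y+.5)/4-.5+110)
for h in(.092,.096,.10):
    q=[onplane(p,*A(*a),M+h*bz,bz) for a in((503,397),(675,397),(649,550),(485,548))]
    print(h,np.round([np.linalg.norm(q[i]-q[(i+1)%4])*1e3 for i in range(4)],1),np.round(F.T@(np.mean(q,0)-M)*1000,1))
h0=F.T@(onplane(p,*A(297,316),M-.006*bz,bz)-M); t=F.T@(onplane(p,*A(100,105),M-.011*bz,bz)-M)
d=t-h0; print(h0*1e3,t*1e3,"theta",np.radians((np.degrees(np.arctan2(d[1],d[0]))%360)-225))
crop("scene0","l0",130,210,210,260,8); crop("s26_raw","l1",130,210,210,260,8)
a=cv2.imread("pics/l0.png");b=cv2.imread("pics/l1.png");cv2.imwrite("pics/l01.png",cv2.resize(np.vstack([a,b]),None,fx=.7,fy=.7))
print(current_clock())
E
```

```text
0.092 [34.7 35.1 34.8 34.6] [ 2.4  4.4 92. ]
0.096 [34.1 34.4 34.1 33.9] [ 0.4  2.6 96. ]
0.1 [33.4 33.7 33.5 33.3] [ -1.6   0.9 100. ]
[  0.62577438 -40.93127626  -6.        ] [-59.19219    -97.47229269 -11.        ] theta -0.02815495631247499
48.4667
```

View pics/l01.png

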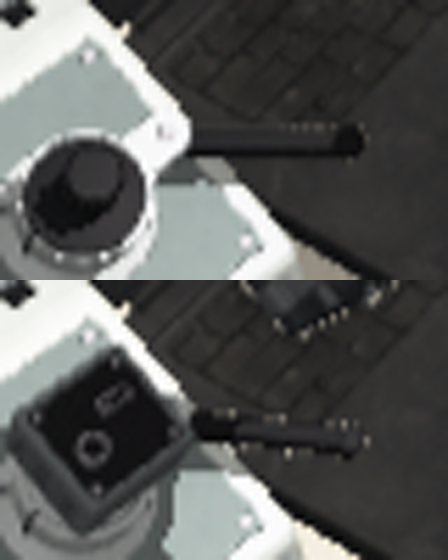

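```bash
python3 - <<'E'
from h import *
print(finish_job(),current_clock())
E
```

```text
the job is handed in; nothing more can be done
the job is handed in; nothing more can be done
```

I opened the lever to its stop, pulled the plug and stood it upright in the tray. I then slid the camera into the port, let go and swung the lever closed. I handed the job in at about 48.5 s of the 72 s, with the arm clear of everything.

**Last checks:**
- **Camera depth:** the camera's back lies about 96 mm above the port's mouth. That puts the centre of the pale band at the mouth within about 1 to 2 mm, and it measured the same before and after clamping.
- **Lever:** it read about −0.03 rad, so closed. It stopped against about 19 N, and the scene picture shows it slightly further closed than at the start.
- **Plug and other items:** the side and scene pictures show the plug upright in the tray. The dish, jar and tape look unmoved, judged by eye and not re-measured.

**What disagreed or went wrong:**
- **Fingertip position:** the real fingertips sat about 33 to 48 mm behind the reported TCP, depending on the finger opening. Because of this my first lever sweep passed above the handle without touching it. I saw this in the pictures, corrected for it, and the second try worked.
- **Fixed cameras:** the scene and side cameras differed by up to about 15 mm, so I used the wrist camera for the fine measurements.

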